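# Pin a trolley wheel on its axle with an R-clip

## Task

The near wheel of the folded hand truck is on its axle but not secured. Drop the large washer over the axle so that it lies flat on the wheel hub, then push the R-clip's straight leg through the axle's cross-hole until its bent leg has ridden over the axle and snapped home round it; the axle sits loosely, so feel for the hole with the leg's tip and never force the clip against the axle. Let go, and leave the other things on the bench where they lie.

Things in the scene. Friction and masses are not known exactly. Their poses are not given: they have to be found in the camera images.
- hub_face (a point): Centre of the wheel hub's top face (44 mm across), where the bare upright steel axle, 20 mm dia., comes out of it; z up. Cross-hole right through the axle, 6.2 mm wide and high, roughly along this x: the loose axle may be turned up to 0.4 rad and can be swung round by the leg's tip. Hole centre 9.5 to 21.5 mm above this point, unmeasured; axle ends 12 mm above the hole. Either mouth will do.
- clip_eye (a point): Large steel R-clip lying flat: centre of its double-coil eye (24 mm dia., 10 mm high; point half-way up). x runs along the straight leg to its tip: a 5 mm wire, tip 62 mm ahead, its axis 9.5 mm to -y of the eye centre and 2.5 mm above the underside. When home the axle centre is 27 mm ahead in x.
- bent_leg: The clip's sprung bent leg (5 mm wire, rides with the clip; axes as clip_eye, origin 5 mm below it): it lies on the +y side of the straight leg in the same plane and reaches 51 mm ahead. It flares, and must ride 6 mm outwards over the axle: about 5 to 12 N of push, then it snaps round; 20 N against the axle bends the clip.
- washer_mid (a point): Large flat steel washer, 40 mm outside, 22 mm bore, 6 mm thick, lying on the bench: its centre, half-way up; z is its axis.
- small_washer: Bystander: smaller steel washer, 28 mm across, bore too small for the axle; origin at its underside.
- clevis_pin: Bystander: headed steel pin, 12 mm dia., 54 mm long, lying on the bench.
- screwdriver: Bystander: screwdriver lying on the bench.
- mallet: Bystander: hammer lying on the bench.
- tape: Bystander: roll of packing tape, 100 mm across, 48 mm high, lying flat.
- oil_can: Bystander: upright can, 52 mm dia., 170 mm high.
- carton: Bystander: small carton 150 x 110 x 80 mm.
There are look-alikes about, which are no part of the job. Leave any brown look-alike of the part that bears clip_eye alone.

How it is judged (in metres and radians):
On the way:
1. the large washer lies flat on the hub, round the axle (horizontal distance between washer_mid and hub_face below 0.003 m and z of washer_mid in the frame of hub_face below 0.005 m and angle between the z axis of washer_mid and the z axis of hub_face, either way round below 0.1 rad), for 0.2 s.
At the end, for the whole second after the job is handed in: The large washer lies flat on the hub round the axle (centred within 3 mm), and the R-clip is fully home: straight leg through the axle, axle line 22 to 32 mm ahead of the eye's centre (27 when home) and within 4 mm of the leg sideways, clip level within 0.2 rad, between washer and axle end (all of step 1 and x of hub_face in the frame of clip_eye between 0.022 and 0.032 m and y of hub_face in the frame of clip_eye between -0.0135 and -0.0055 m and z of clip_eye in the frame of hub_face between 0.007 and 0.027 m and angle between the z axis of clip_eye and the z axis of hub_face, either way round below 0.2 rad); the robot touches nothing.
It fails at once if the clip is forced against the axle (over 20 N between them) (contact force between clip and axle above 20 N).
It fails at once if another loose thing on the bench is moved more than 3 cm (distance of any of small_washer, clevis_pin, screwdriver, mallet, tape, oil_can, carton from where it was at the start of the episode above 0.03 m).
It also fails if it takes over 72 s, if anything falls off the work surface, if the arm or the gripper's body presses on something with over 40 N, if the wrist force passes 120 N, or if a joint passes its speed limit or range.

## Robot

A 6-joint arm with a two-finger parallel gripper is mounted at the origin on the work surface. World frame = base frame: x ahead of the robot, y to its left, z up, the work surface at z = 0. Lengths are in mm, angles in rad, forces in N, time in s.
With the tool pointing down it reaches from about 425 to 950 mm from the base axis. Payload 14.7 kg.
Tool frame: the origin (TCP) lies midway between the tips of the shut fingers; the grasp point (between the pads) lies 19 mm behind it; z points along the fingers, y is the direction in which the jaws open and shut (so a half turn about z gives the same grasp; the last joint's range is limited). The gripper opens to 85 mm and grips with 20 to 120 N. Pads are 22 mm wide; open, the fingers measure 114 mm over their backs; the gripper's body (76 mm by 85 mm) begins 54 mm behind the grasp point. The pads swing forward as they close: fully open they stand 13 mm farther back than shut.
Start: joints at [-1.326, 0.48, 1.596, -0, 1.065, -0.047], TCP at [187.006, -622.512, 231.297] pointing down, gripper open.
Joint ranges: [-2.75, 2.75], [-0.82, 2.05], [0.23, 2.67], [-1.56, 4.7], [0.09, 2.69], [-2.92, 2.92]. Speed limits (rad/s): [1.89, 1.89, 2.39, 3.01, 3.01, 3.01].

## Interface

Orientations are given as a rotation vector (axis times angle).
In Python, from station import state, eyes, ticket gives the robot as it stands.
- The arm moves only by the tool drive_tool, never from a script. Its arguments are lists of equal length, an entry for each row: "slide": the shift along the tool's x, y, z in mm, a list of three; "dr": the turn, a rotation vector about the tool's x, y, z in rad, a list of three. A call has 1 to 5 rows; each row shifts and turns the commanded pose from where the row before left it, along the tool's axes as they then stand; what a row does not reach is not made up. A row lasts 1/10 s, in which the tool goes at most 50 mm and 8.59 degrees, less where a joint would pass 70% of its speed; a pose out of reach is approached as far as the arm can. A call with a gripper value outside its range is refused whole. "claw" is the closure, from 0 (fully open) to 1 (shut), set as the call begins (left out, the last holds). The fingers move at their own pace and stop on an object; "newtons" is the grip in N (left out, the last holds). Time passes only in rows, so rows that do not move let the fingers close. It gives the time, the measured TCP pose, the force and the opening at its end, in the units of the state.
- state(): the state, without advancing time (a new reading comes with each control period).
- eyes.read_camera(name): name is "side" or "top"; returns a dict with "color" (400x640x3 uint8, red, green, blue), "intrinsics" (3x3 intrinsics, pixels), "pose" (4x4, takes a point from camera to world coordinates). Camera axes: x right, y down, z forward; pixel columns grow to the right and rows downward; lengths in mm; the calibration is good to about 2 mm. A picture is of the moment at which its call begins. There is no depth.
- ticket.close_job(): hands the job in, once; it reports no verdict.
The state is a dict: "time": time; "q": joint angles; "qvel": joint speeds; "effort": joint torques, N m; "position": TCP position; "tcp_rot": TCP orientation; "force": force on the tool from outside, world axes, zero at the start; "wrist_torque": the same for the moment, N m; "opening": finger opening in mm.
Only numpy, scipy, OpenCV 4.12 (cv2) and the standard library are available. Lean on these libraries where they do the work, as an engineer would, in place of code of your own. Each camera call takes 0.05 s, during which the arm holds its last target.

## Working session

There is one attempt and no reset: what is moved stays moved. The work goes in short steps, Python scripts to look and compute and a tool call to move; the robot and the scene stay as the last step left them, time stands still between calls to the robot, and variables do not carry over. Pictures are saved under pics/ and viewed, and the job is handed in when it is done.

Besides the shell and the picture viewer there is one more tool, called after ">>>" as name(argument=value, ...) on one line, values as JSON. drive_tool: Moves the arm, as the interface text tells. Its arguments: {"type":"object","properties":{"slide":{"type":"array","items":{"type":"array","items":{"type":"number"}}},"dr":{"type":"array","items":{"type":"array","items":{"type":"number"}}},"claw":{"type":"number"},"newtons":{"type":"number"}},"required":["slide","dr"]}

```bash
mkdir -p pics; ls
python3 - <<'E'
from station import state, eyes
import cv2,numpy as np
s=state(); print(s)
for n in ("side","top"):
    c=eyes.read_camera(n); cv2.imwrite(f"pics/{n}0.png",c["color"][:,:,::-1]); print(n,c["intrinsics"],c["pose"])
E
```

```text
pics
{'time': 0.0, 'q': array([-1.32558121e+00,  4.80832121e-01,  1.59689746e+00,  8.73222068e-06,
        1.06510501e+00, -4.65938903e-02]), 'qvel': array([ 0.00060923,  0.00171694, -0.00121204, -0.00096451, -0.00109798,
       -0.00223787]), 'effort': array([ 6.39425401e-03, -9.50647402e+01, -4.30175436e+01,  3.49423863e-04,
        1.22316380e-02, -1.94957744e-05]), 'position': array([ 186.91747725, -622.09551827,  230.66342044]), 'tcp_rot': array([-3.10699015e+00, -4.56561566e-01,  1.81412188e-04]), 'force': array([ 0.41378822,  0.28645229, -0.50561833]), 'wrist_torque': array([-0.02170613,  0.03907155, -0.0078001 ]), 'opening': 85.18165575518404}
side [[380.49309235   0.         313.96933622]
 [  0.         380.49309235 211.60315987]
 [  0.           0.           1.        ]] [[-6.79101318e-01 -4.39078179e-01  5.88244637e-01  2.65186495e+01]
 [-7.33714441e-01  4.30061317e-01 -5.26032681e-01  6.24589243e+02]
 [-2.20117917e-02 -7.88833072e-01 -6.14213208e-01  5.63320961e+02]
 [ 0.00000000e+00  0.00000000e+00  0.00000000e+00  1.00000000e+00]]
top [[382.97452341   0.         311.932654  ]
 [  0.         382.97452341 198.94011005]
 [  0.           0.           1.        ]] [[-2.65760924e-02 -9.86773609e-01  1.59911084e-01  3.55525448e+02]
 [-9.99439744e-01  2.94840689e-02  1.58394153e-02  1.98757432e+02]
 [-2.03447464e-02 -1.59400544e-01 -9.87004335e-01  9.14014101e+02]
 [ 0.00000000e+00  0.00000000e+00  0.00000000e+00  1.00000000e+00]]
```

View pics/top0.png

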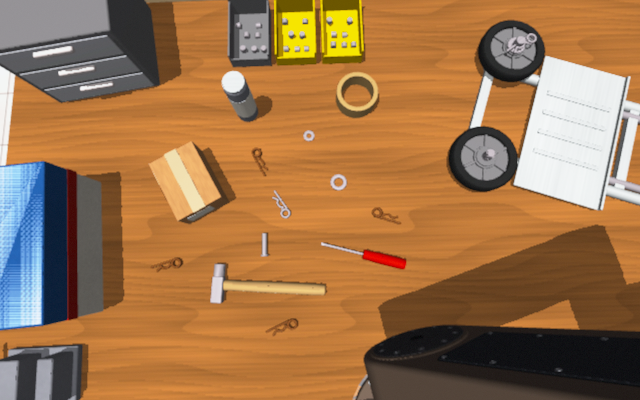

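View pics/side0.png

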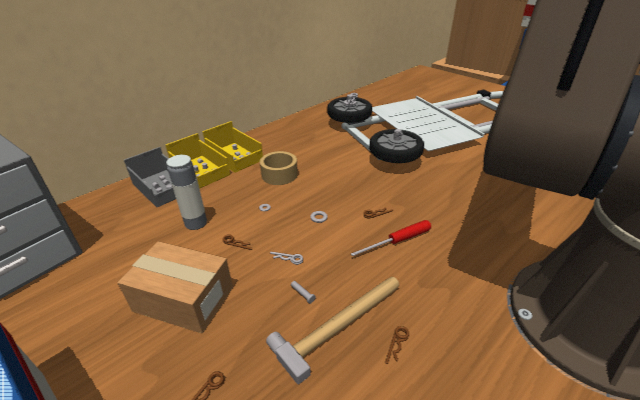

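Candidates for the clip are the silver one at top (282,205), and brown look-alikes at (261,160), (385,215), (168,264) and (283,325). I choose the silver one. For the washer, there's a large one at (339,182) and a small one at (309,135), so I choose the large one. For the wheel, the one at (487,158) has a bare axle, while (512,45) already has a clip. Close crops next.

```bash
cat > h.py <<'E'
import cv2,numpy as np
from station import state, eyes
def cam(n):
    c=eyes.read_camera(n); return c["color"][:,:,::-1].copy(),c["intrinsics"],c["pose"]
def ray(K,P,uv):
    d=P[:3,:3]@np.linalg.inv(K)@np.array([uv[0],uv[1],1.]); return P[:3,3],d
def atz(K,P,uv,z):
    o,d=ray(K,P,uv); return o+d*(z-o[2])/d[2]
def proj(K,P,X):
    p=K@(P[:3,:3].T@(np.array(X,float)-P[:3,3])); return p[:2]/p[2]
def crop(im,u0,v0,u1,v1,s,fn):
    cv2.imwrite(fn,cv2.resize(im[v0:v1,u0:u1],None,fx=s,fy=s,interpolation=cv2.INTER_CUBIC))
E
python3 - <<'E'
from h import *
import numpy as np
t,K,P=cam("top"); s,K2,P2=cam("side")
np.savez("cams.npz",K=K,P=P,K2=K2,P2=P2)
a=lambda im,u,v,w,h,sc: cv2.resize(im[v:v+h,u:u+w],None,fx=sc,fy=sc,interpolation=cv2.INTER_CUBIC)
# 80x60 crops x5 =400x300
A=a(t,250,180,40,30,10);A2=a(t,315,162,40,30,10);B=a(t,452,123,80,60,5);
cv2.imwrite("pics/c1.png",np.vstack([np.hstack([a(t,262,188,40,30,10),a(t,319,167,40,30,10)]),np.hstack([a(s,264,240,50,38,8)[:300],a(s,299,200,50,38,8)[:300]])]))
cv2.imwrite("pics/c2.png",np.hstack([a(t,447,118,80,80,5),a(s,357,100,80,80,5)]))
E
```

```text
(no output)
```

View pics/c1.png

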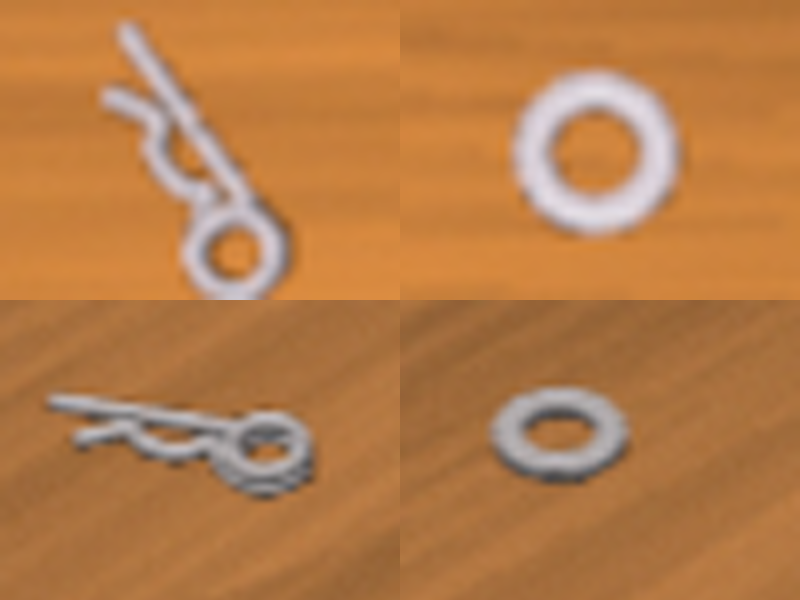

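View pics/c2.png

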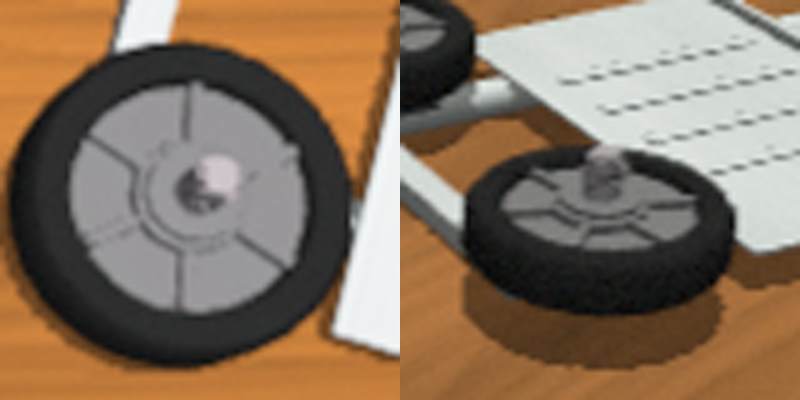

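The crops show the silver clip (eye near top (285,212), tip near (274,191), bent leg to its +y side) and the large washer at about (338.7,182). They also show the bare axle of the near wheel. Next I look at the axle and the far wheel's clip in more detail.

Run:
```python
from h import *
ts=[];ss=[]
for i in range(4):
    t,K,P=cam("top"); s,K2,P2=cam("side"); ts.append(t.astype(float)); ss.append(s.astype(float))
print(np.abs(ts[0]-ts[1]).max())
t=np.mean(ts,0).astype(np.uint8);s=np.mean(ss,0).astype(np.uint8)
cv2.imwrite("pics/tavg.png",t);cv2.imwrite("pics/savg.png",s)
a=lambda im,u,v,w,h,sc: cv2.resize(im[v:v+h,u:u+w],None,fx=sc,fy=sc,interpolation=cv2.INTER_CUBIC)
cv2.imwrite("pics/c3.png",np.vstack([np.hstack([a(t,472,140,30,30,13)[:300],a(s,382,118,30,30,13)[:300]]),np.hstack([a(t,495,30,50,40,8)[:300,:390],a(s,330,85,50,40,8)[:300,:390]])]))
```

```text
23.0
```

View pics/c3.png

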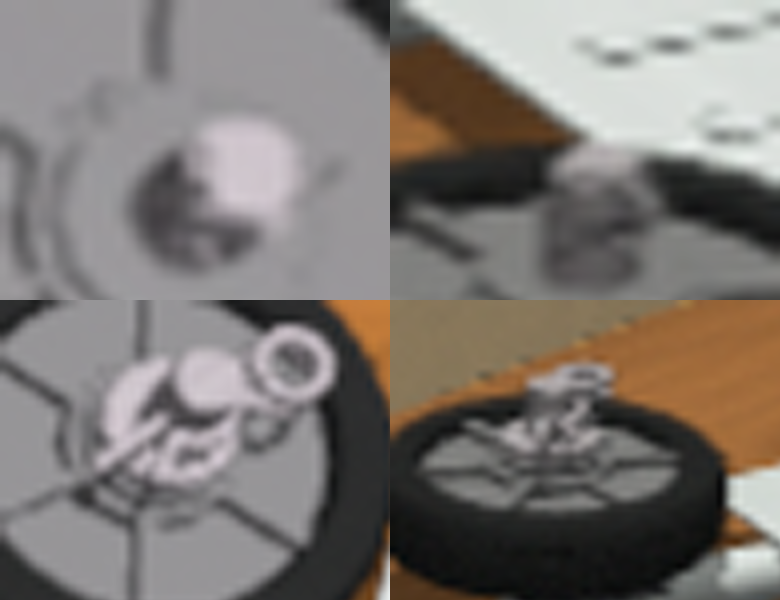

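Run:
```python
from h import *
d=np.load("cams.npz");K,P,K2,P2=[d[k] for k in("K","P","K2","P2")]
def tri(a,b):
    o1,d1=ray(K,P,a);o2,d2=ray(K2,P2,b)
    A=np.stack([d1,-d2],1);x=np.linalg.lstsq(A,o2-o1,rcond=None)[0]
    p,q=o1+d1*x[0],o2+d2*x[1]; return (p+q)/2,np.linalg.norm(p-q)
print("axletop",tri((490.4,152.2),(397.3,130.4)))
px=lambda x,y,u0,v0,s:(u0+(x+.5)/s-.5,v0+(y+.5)/s-.5)
print("washer top",atz(K,P,px(197,152,319,167,10),6),atz(K2,P2,px(160,129,299,200,8),6))
eT=px(235,250,262,188,10);tT=px(126,30,262,188,10)
print("eye",atz(K,P,eT,10),atz(K2,P2,px(263,140,264,240,8),10))
print("tip",atz(K,P,tT,2.5),atz(K2,P2,px(52,102,264,240,8),2.5))
# wheel rim outer: tyre ellipse points
```

```text
axletop (array([ 579.14308183, -181.03509999,   96.67217269]), np.float64(1.3638920085341204))
washer top [542.79837009 148.63606925   6.        ] [541.24254824 150.17859249   6.        ]
eye [471.08461778 278.14016399  10.        ] [470.05205717 279.78731484  10.        ]
tip [526.54462595 304.43679935   2.5       ] [525.75279043 306.05512288   2.5       ]
```

Run:
```python
from h import *
t=np.mean([cam("top")[0].astype(float) for i in range(14)],0); s=np.mean([cam("side")[0].astype(float) for i in range(14)],0)
np.savez("avg.npz",t=t,s=s)
d=np.load("cams.npz");K,P,K2,P2=[d[k] for k in("K","P","K2","P2")]
def st(im,u,v,w,h,sc):
    c=np.clip((im[v:v+h,u:u+w]-30)*1.6,0,255).astype(np.uint8); return cv2.resize(c,None,fx=sc,fy=sc,interpolation=cv2.INTER_CUBIC)
def ov(img,K,P,u0,v0,sc,c,zt,zh,R=10):
    for z,r,col in((zt,10,(0,255,0)),(zh,10,(0,0,255)),(zh,22,(255,0,0)),):
        a=np.linspace(0,2*np.pi,60); pts=[proj(K,P,(c[0]+r*np.cos(x),c[1]+r*np.sin(x),z)) for x in a]
        pts=np.array([((p[0]-u0+.5)*sc-.5,(p[1]-v0+.5)*sc-.5) for p in pts])
        cv2.polylines(img,[np.round(pts).astype(np.int32)],True,col,1)
    return img
A=st(t,474,140,25,25,16)[:400];B=st(s,385,120,25,25,16)
C=A.copy();D=B.copy()
A2=st(t,467,135,40,40,10);B2=st(s,377,115,40,40,10)
ov(A2,K,P,467,135,10,(579,-181),96.7,68);ov(B2,K2,P2,377,115,10,(579,-181),96.7,68)
cv2.imwrite("pics/c4.png",np.hstack([C,D]));cv2.imwrite("pics/c5.png",np.hstack([A2,B2]))
```

```text
(no output)
```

View pics/c4.png

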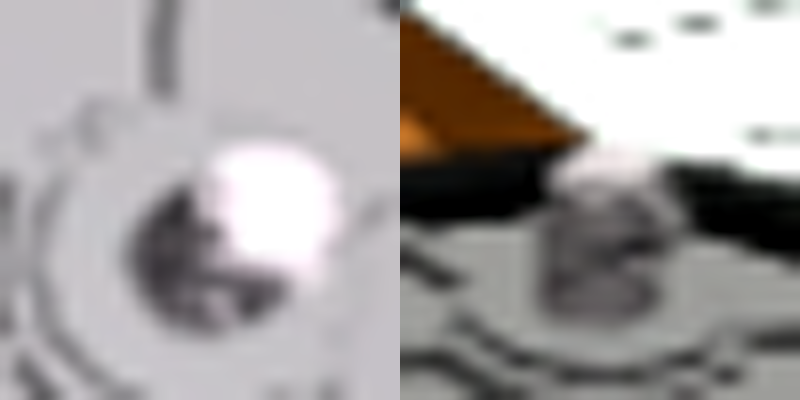

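View pics/c5.png

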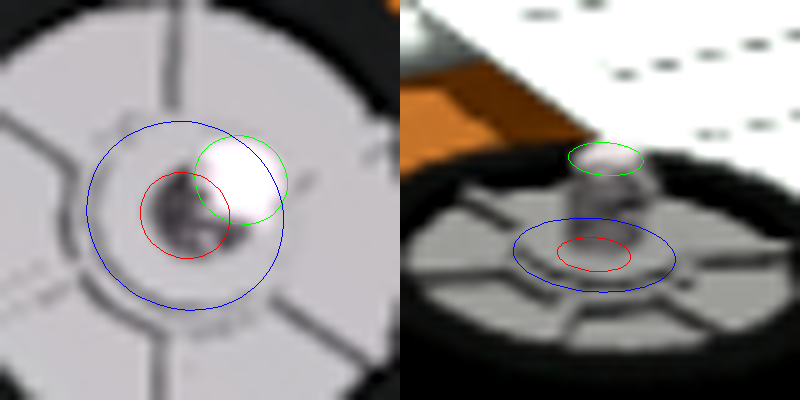

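```bash
cat > ov.py <<'E'
from h import *
d=np.load("cams.npz");K,P,K2,P2=[d[k] for k in("K","P","K2","P2")]
q=np.load("avg.npz");t,s=q["t"],q["s"]
def st(im,u,v,w,h,sc):
    c=np.clip((im[v:v+h,u:u+w]-20)*1.5,0,255).astype(np.uint8); return cv2.resize(c,None,fx=sc,fy=sc,interpolation=cv2.INTER_CUBIC)
def pl(img,K,P,u0,v0,sc,pts3,col,cl=True):
    pts=np.array([proj(K,P,p) for p in pts3]); pts=(pts-[u0,v0]+.5)*sc-.5
    cv2.polylines(img,[np.round(pts).astype(np.int32)],cl,col,1)
a=np.linspace(0,2*np.pi,60)
def circ(c,r,z): return [(c[0]+r*np.cos(x),c[1]+r*np.sin(x),z) for x in a]
def mouth(c,z,az):
    az=np.deg2rad(az);o=[]
    for x in a:
        l=3.1*np.cos(x);h=3.1*np.sin(x);dd=np.arcsin(l/10)
        o.append((c[0]+10*np.cos(az+dd),c[1]+10*np.sin(az+dd),z+h))
    return o
E
python3 - <<'E'
from ov import *
R=[]
for az in (130,155,180):
  r=[]
  for im,k,p,u0,v0,c in((t,K,P,474,140,(579.5,-180.3)),(s,K2,P2,385,120,(578.5,-181.7))):
    A=st(im,u0,v0,25,25,10)
    pl(A,k,p,u0,v0,10,circ(c,10,96),(0,255,0));pl(A,k,p,u0,v0,10,circ(c,10,73),(0,0,255));pl(A,k,p,u0,v0,10,circ(c,22,73),(255,0,0));pl(A,k,p,u0,v0,10,mouth(c,84,az),(0,255,255))
    r.append(A)
  R.append(np.vstack(r))
cv2.imwrite("pics/c6.png",np.hstack(R))
E
```

```text
(no output)
```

View pics/c6.png

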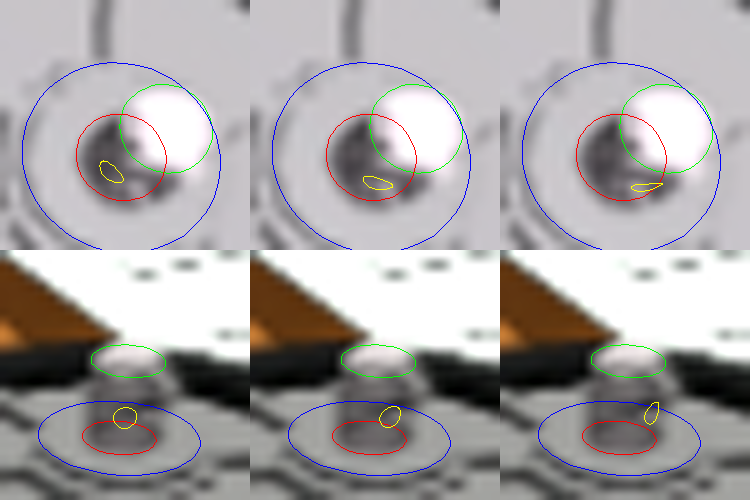

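Run:
```python
from ov import *
def st2(im,u,v,w,h,sc,lo,hi,ip=cv2.INTER_LANCZOS4):
    c=np.clip((im[v:v+h,u:u+w]-lo)/(hi-lo)*255,0,255).astype(np.uint8); return cv2.resize(c,None,fx=sc,fy=sc,interpolation=ip)
cv2.imwrite("pics/c7.png",np.vstack([np.hstack([st2(s,388,122,18,18,20,60,200),st2(s,388,122,18,18,20,60,200,cv2.INTER_NEAREST)])[:300],np.hstack([st2(t,478,143,18,18,20,60,160),st2(t,478,143,18,18,20,60,160,cv2.INTER_NEAREST)])[:300]]))
```

```text
(no output)
```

View pics/c7.png

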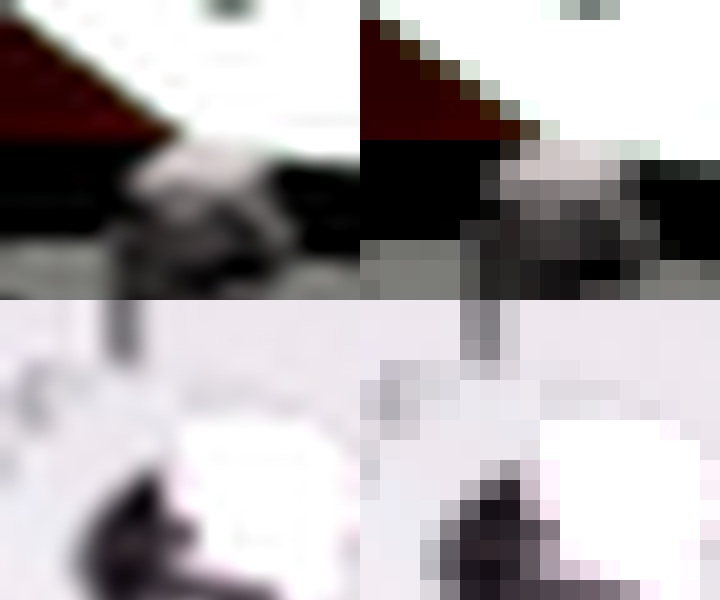

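Run:
```python
from ov import *
np.set_printoptions(linewidth=200)
print("side gray u388..405, v128..142");print(s[128:143,388:405].mean(2).astype(int))
print("top gray u480..497 v145..165");print(t[145:165,480:498].mean(2).astype(int))
for az in range(110,215,15):
    p=lambda K,P,c:np.round(proj(K,P,(c[0]+10*np.cos(np.deg2rad(az)),c[1]+10*np.sin(np.deg2rad(az)),84)),1)
    print(az,p(K,P,(579.5,-180.3)),p(K2,P2,(578.5,-181.7)))
```

```text
side gray u388..405, v128..142
[[ 56  58  58  59  60  61  61  68  98 177 220 222 220 218 218 218 219]
 [ 47  44  45  44  41  40  40  79 139 169 175 182 179 176 180 202 218]
 [ 39  38  37  37  38  37  85 142 168 170 171 171 154 107  70  78  85]
 [ 37  34  33  33  32  34  92 126 124 128 136 135 120  88  55  37  38]
 [ 25  25  28  28  28  31  64  82 110 118  99  90 111 105  69  42  34]
 [ 27  33  37  37  60  83  83  80  89  93  91  81  79 107  96  44  28]
 [110 123 122 121 123 103  77  80  86  90  90  80  74  86  87  65  40]
 [126 127 127 127 127 106  79  81  78  72  67  53  57  78 108 123 122]
 [120 127 128 127 127 106  80  82  77  71  70  93  97 107 125 127 127]
 [ 82 113 127 127 127 103  70  69  80  88  87  82  88 113 127 127 127]
 [114 126 127 127 127 102  76  83  87  90  89  85  75 105 127 127 125]
 [106 111 127 127 128 112  90  85  89  91  88  84  95 118 127 127 128]
 [ 93  83 108 127 128 126 116 112 111 108 106 116 125 127 127 128 117]
 [112 107  77  88 116 127 127 127 127 126 126 127 129 128 127 111 102]
 [ 74 104 111  89  64  78  92 103 113 121 123 115 107  90  71  68 103]]
top
[... 1050 characters left out ...]
 147 158 152 150 148 150]
 [155 155 146 120  91  90  90 119 117  85 107 137 149 152 153 150 148 151]
 [155 155 154 146 125 114 104 111 131 131 142 153 153 153 147 146 150 152]
 [155 155 155 155 149 145 142 142 149 153 153 153 153 153 147 146 151 152]
 [151 155 155 155 154 154 154 154 153 153 153 153 153 152 150 149 151 152]
 [126 148 156 155 155 154 154 154 154 153 153 154 152 151 143 145 152 152]
 [128 120 128 147 156 155 154 154 154 154 145 135 144 142 123 137 152 152]]
110 [483.6 155.5] [395.7 136.2]
125 [484.3 156.5] [396.7 136.3]
140 [485.2 157.3] [397.7 136.3]
155 [486.2 157.9] [398.6 136.2]
170 [487.4 158.2] [399.4 136. ]
185 [488.6 158.2] [400.  135.7]
200 [489.7 157.9] [400.4 135.3]
```

```bash
cat >> h.py <<'E'
from scipy.spatial.transform import Rotation as Ro
def go(x,y,z,yaw=None,verbose=True):
    """tool-axis slide and dr to reach TCP world xyz with tool x-axis at world yaw, pointing down"""
    s=state(); R=Ro.from_rotvec(s["tcp_rot"]); M=R.as_matrix()
    cy=np.arctan2(M[1,0],M[0,0])
    if yaw is None: T=R
    else: T=Ro.from_matrix(np.array([[np.cos(yaw),np.sin(yaw),0],[np.sin(yaw),-np.cos(yaw),0],[0,0,-1.]]))
    dl=M.T@(np.array([x,y,z])-s["position"])
    dr=(R.inv()*T).as_rotvec()
    print("t",s["time"],"pos",s["position"].round(1),"yaw",round(cy,4),"q",s["q"].round(2),"F",s["force"].round(1),"op",round(s["opening"],1))
    print("slide",dl.round(2),"dr",dr.round(4))
E
python3 - <<'E'
from h import *
go(500,-300,231); go(542,149.5,120,0.0); go(542,149.5,120,0.595)
E
```

```text
t 2.0 pos [ 187.  -622.5  231.3] yaw 0.2918 q [-1.33  0.48  1.6  -0.    1.07 -0.05] F [0.4 0.5 0.3] op 85.2
slide [ 3.9255e+02 -2.1885e+02  3.0000e-01] dr [0. 0. 0.]
t 2.0 pos [ 187.  -622.5  231.3] yaw 0.2918 q [-1.33  0.48  1.6  -0.    1.07 -0.05] F [0.4 0.5 0.3] op 85.2
slide [ 562.08 -637.26  111.29] dr [0.     0.     0.2918]
t 2.0 pos [ 187.  -622.5  231.3] yaw 0.2918 q [-1.33  0.48  1.6  -0.    1.07 -0.05] F [0.4 0.5 0.3] op 85.2
slide [ 562.08 -637.26  111.29] dr [-0.      0.     -0.3032]
```

>>> drive_tool(slide=[[39,-22,0],[39,-22,0],[39,-22,0],[39,-22,0],[39,-22,0]], dr=[[0,0,0],[0,0,0],[0,0,0],[0,0,0],[0,0,0]], claw=0.3)

```text
time: 2.5
position: [343.1, -459.8, 231.5]
tcp_rot: [3.108, 0.456, 0.0]
force: [0.5, -0.2, 0.6]
opening: 59.8
```

>>> drive_tool(slide=[[39,-22,0],[39,-22,0],[39,-22,0],[39,-22,0],[39,-22,0]], dr=[[0,0,0],[0,0,0],[0,0,0],[0,0,0],[0,0,0]])

```text
time: 3.0
position: [498.4, -298.2, 231.5]
tcp_rot: [3.108, 0.457, 0.001]
force: [0.2, -0.7, -0.3]
opening: 59.8
```

Run:
```python
from h import *
go(542,149.5,110)
```

```text
t 3.0 pos [ 498.4 -298.2  231.5] yaw 0.2918 q [-0.59  0.38  1.76  0.    1.    0.69] F [ 0.2 -0.7 -0.3] op 59.8
slide [ 170.5  -416.23  121.42] dr [0. 0. 0.]
```

>>> drive_tool(slide=[[17,-42,10],[17,-42,10],[17,-42,10],[17,-42,10],[17,-42,10]], dr=[[0,0,0],[0,0,0],[0,0,0],[0,0,0],[0,0,0]])

```text
time: 3.5
position: [518.2, -72.3, 181.2]
tcp_rot: [3.108, 0.456, 0.001]
force: [0.4, 0.2, 0.0]
opening: 60.1
```

>>> drive_tool(slide=[[17,-42,14],[17,-42,14],[17,-42,14],[17,-42,14],[17,-38,14]], dr=[[0,0,0],[0,0,0],[0,0,0],[0,0,0],[0,0,0]])

```text
time: 4.0
position: [540.3, 149.9, 110.9]
tcp_rot: [-3.108, -0.457, -0.001]
force: [0.4, -1.1, -0.0]
opening: 60.0
```

Run:
```python
from h import *
go(542,149.5,35)
t,K,P=cam("top"); s,K2,P2=cam("side")
p=proj(K,P,state()["position"]);print(p,proj(K2,P2,state()["position"]))
cv2.imwrite("pics/d1.png",np.hstack([cv2.resize(t[120:250,270:400],None,fx=3,fy=3),cv2.resize(s[130:260,250:380],None,fx=3,fy=3)]))
```

```text
t 4.0 pos [540.3 149.9 110.9] yaw 0.2922 q [0.22 0.51 1.91 0.   0.72 1.5 ] F [ 0.4 -1.1 -0. ] op 60.0
slide [ 1.44  0.86 75.91] dr [0. 0. 0.]
[339.060928   173.16258583] [317.63264619 179.00433052]
```

View pics/d1.png

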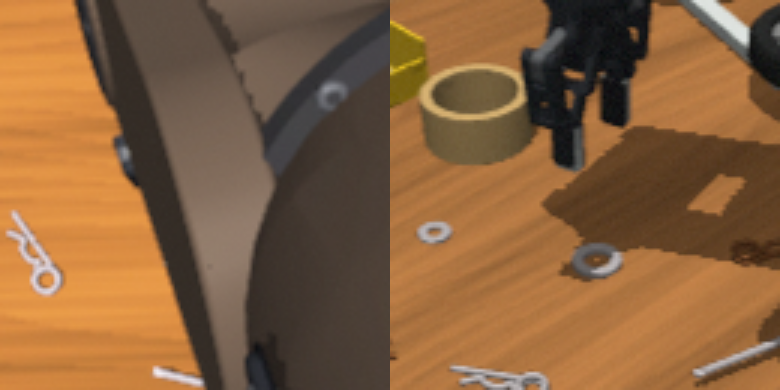

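>>> drive_tool(slide=[[0.4,0.8,25],[0.5,0,25],[0.5,0,25],[0,0,18],[0,0,0]], dr=[[0,0,0],[0,0,0],[0,0,0],[0,0,0],[0,0,0]], claw=0.44, newtons=40)

```text
time: 4.6
position: [540.6, 146.6, 16.5]
tcp_rot: [3.108, 0.456, -0.005]
force: [0.1, 0.3, 1.2]
opening: 47.9
```

Run:
```python
from h import *
go(542,149.5,2)
s,K2,P2=cam("side")
cv2.imwrite("pics/d2.png",cv2.resize(s[150:250,260:400],None,fx=5,fy=5))
```

```text
t 4.6 pos [540.6 146.6  16.5] yaw 0.2915 q [ 0.21  0.66  1.96 -0.    0.53  1.49] F [0.1 0.3 1.2] op 47.9
slide [ 2.24 -2.39 14.49] dr [0. 0. 0.]
```

View pics/d2.png

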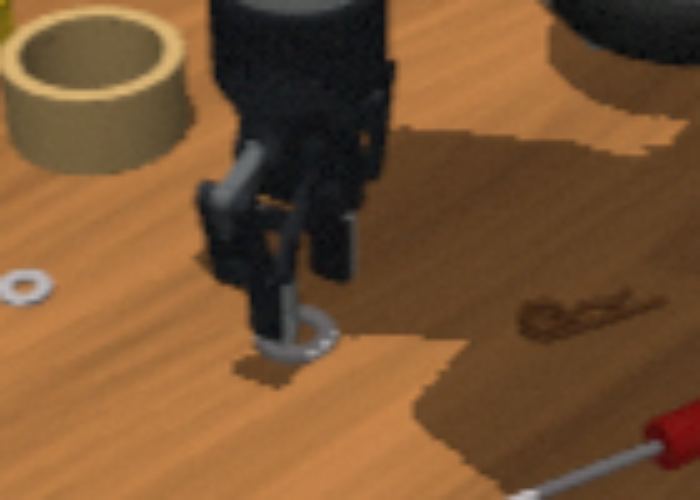

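>>> drive_tool(slide=[[2.2,-2.4,0],[0,0,4],[0,0,0]], dr=[[0,0,0],[0,0,0],[0,0,0]])

```text
time: 4.95
position: [543.8, 150.4, 14.8]
tcp_rot: [-3.108, -0.457, -0.002]
force: [-0.5, -1.0, -0.1]
opening: 47.9
```

>>> drive_tool(slide=[[0,0,3],[0,0,0]], dr=[[0,0,0],[0,0,0]])

```text
time: 5.15
position: [543.3, 150.2, 11.3]
tcp_rot: [-3.108, -0.457, 0.0]
force: [0.3, -0.2, -0.6]
opening: 47.9
```

>>> drive_tool(slide=[[0,0,3],[0,0,0]], dr=[[0,0,0],[0,0,0]])

```text
time: 5.35
position: [543.2, 150.2, 8.0]
tcp_rot: [3.108, 0.457, -0.001]
force: [0.4, -0.2, -0.6]
opening: 47.7
```

>>> drive_tool(slide=[[-1,0.4,3],[0,0,0]], dr=[[0,0,0],[0,0,0]])

```text
time: 5.55
position: [542.2, 149.5, 4.9]
tcp_rot: [3.108, 0.457, -0.001]
force: [-1.0, 0.3, 0.0]
opening: 47.9
```

>>> drive_tool(slide=[[0,0,2],[0,0,0]], dr=[[0,0,0],[0,0,0]])

```text
time: 5.75
position: [542.4, 149.6, 3.1]
tcp_rot: [3.108, 0.457, -0.0]
force: [0.1, 0.4, 0.2]
opening: 47.8
```

Run:
```python
from h import *
go(542,149.5,2)
s,K2,P2=cam("side")
cv2.imwrite("pics/d3.png",cv2.resize(s[180:230,280:350],None,fx=10,fy=10,interpolation=cv2.INTER_CUBIC))
```

```text
t 5.75 pos [542.4 149.6   3.1] yaw 0.2918 q [ 0.22  0.68  1.96 -0.    0.5   1.49] F [0.1 0.4 0.2] op 47.8
slide [-0.43 -0.06  1.08] dr [0. 0. 0.]
```

View pics/d3.png

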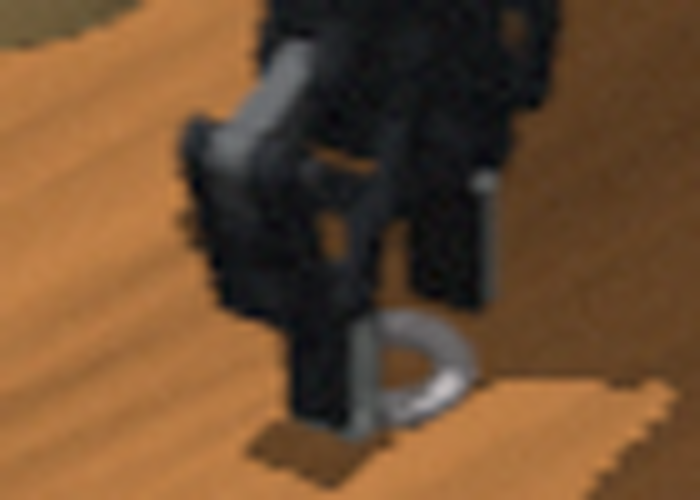

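>>> drive_tool(slide=[[0,0,2],[0,0,0]], dr=[[0,0,0],[0,0,0]])

```text
time: 6.0
position: [542.5, 149.6, 1.1]
tcp_rot: [3.108, 0.457, -0.0]
force: [0.0, -0.9, -0.5]
opening: 47.4
```

>>> drive_tool(slide=[[0,0,1.5],[0,0,0]], dr=[[0,0,0],[0,0,0]])

```text
time: 6.2
position: [542.4, 149.6, -0.4]
tcp_rot: [3.108, 0.457, -0.0]
force: [0.5, 0.4, -0.9]
opening: 48.0
```

>>> drive_tool(slide=[[0,0,1.5],[0,0,0]], dr=[[0,0,0],[0,0,0]])

```text
time: 6.4
position: [542.4, 149.6, -1.9]
tcp_rot: [3.108, 0.457, -0.0]
force: [-0.3, 0.0, 0.6]
opening: 48.0
```

>>> drive_tool(slide=[[0,0,1.2],[0,0,0]], dr=[[0,0,0],[0,0,0]])

```text
time: 6.6
position: [542.5, 149.6, -2.7]
tcp_rot: [-3.108, -0.457, -0.0]
force: [-0.5, -1.2, 7.8]
opening: 47.9
```

>>> drive_tool(slide=[[0,0,0],[0,0,0],[0,0,0],[0,0,0]], dr=[[0,0,0],[0,0,0],[0,0,0],[0,0,0]], claw=0.7, newtons=40)

```text
time: 7.0
position: [543.3, 149.6, -1.2]
tcp_rot: [3.108, 0.457, 0.003]
force: [-6.3, -3.2, 34.8]
opening: 37.6
```

Run:
```python
from h import *
go(542,149.5,2)
s,K2,P2=cam("side")
cv2.imwrite("pics/d4.png",cv2.resize(s[180:230,280:350],None,fx=10,fy=10,interpolation=cv2.INTER_CUBIC))
```

```text
t 7.0 pos [543.3 149.6  -1.2] yaw 0.292 q [ 0.22  0.69  1.96 -0.    0.49  1.49] F [-6.3 -3.2 34.8] op 37.6
slide [-1.22 -0.25 -3.24] dr [0. 0. 0.]
```

View pics/d4.png

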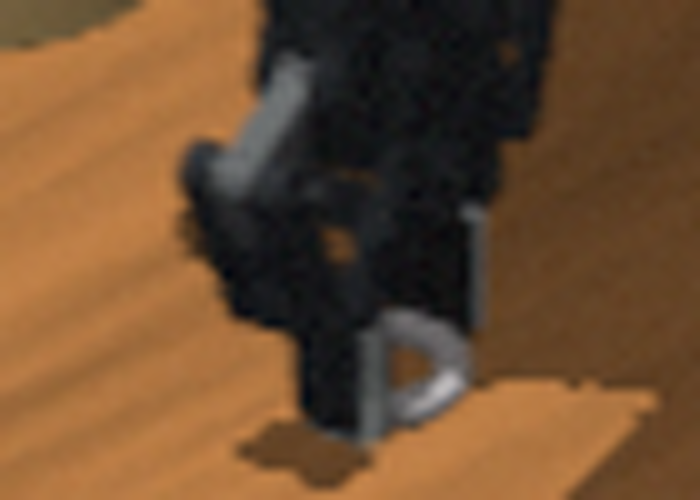

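>>> drive_tool(slide=[[0,0,-2],[0,0,0]], dr=[[0,0,0],[0,0,0]])

```text
time: 7.25
position: [542.8, 149.6, -0.6]
tcp_rot: [-3.108, -0.457, -0.001]
force: [0.0, -0.0, -0.6]
opening: 37.0
```

>>> drive_tool(slide=[[0,0,-4],[0,0,-10],[0,0,-20],[0,0,-20],[0,0,-20]], dr=[[0,0,0],[0,0,0],[0,0,0],[0,0,0],[0,0,0]], newtons=50)

```text
time: 7.75
position: [542.4, 149.6, 74.3]
tcp_rot: [3.108, 0.457, -0.0]
force: [0.0, -0.4, -0.4]
opening: 36.8
```

Run:
```python
from h import *
go(579,-181,150)
s,K2,P2=cam("side")
print(proj(K2,P2,state()["position"]))
cv2.imwrite("pics/d5.png",cv2.resize(s[140:220,270:370],None,fx=7,fy=7,interpolation=cv2.INTER_CUBIC))
```

```text
t 7.75 pos [542.4 149.6  74.3] yaw 0.2918 q [ 0.22  0.57  1.93 -0.    0.64  1.49] F [ 0.  -0.4 -0.4] op 36.8
slide [-60.07 327.11 -75.68] dr [0. 0. 0.]
[317.3446204 190.2567636]
```

View pics/d5.png

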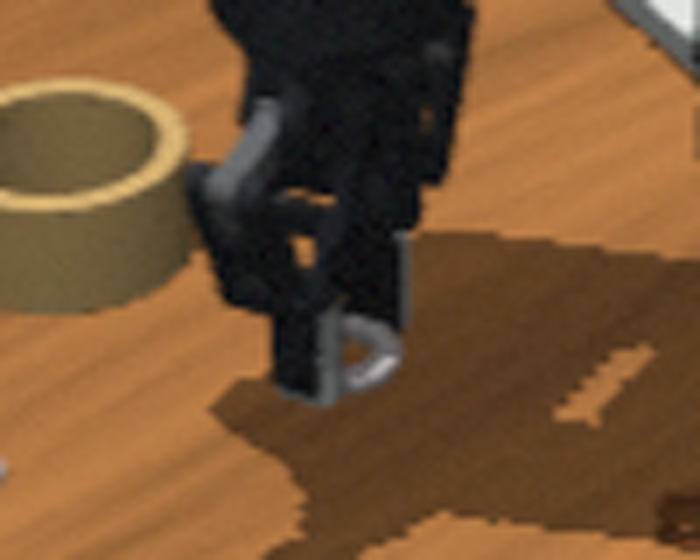

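>>> drive_tool(slide=[[-6,20,-35],[-6,38,-30],[-6,38,-11],[-6,38,0],[-6,38,0]], dr=[[0,0,0],[0,0,0],[0,0,0],[0,0,0],[0,0,0]])

```text
time: 8.3
position: [563.6, -25.2, 150.2]
tcp_rot: [3.108, 0.457, 0.002]
force: [0.8, -0.1, -0.8]
opening: 36.6
```

>>> drive_tool(slide=[[-6,38,0],[-6,38,0],[-6,38,0],[-6,31,0],[-6,10,0]], dr=[[0,0,0],[0,0,0],[0,0,0],[0,0,0],[0,0,0]])

```text
time: 8.8
position: [579.6, -183.7, 149.4]
tcp_rot: [3.108, 0.454, 0.001]
force: [0.1, 0.2, -0.1]
opening: 36.6
```

>>> drive_tool(slide=[[0,0,0],[0,0,0]], dr=[[0,0,0],[0,0,0]])

```text
time: 9.0
position: [578.7, -180.2, 149.1]
tcp_rot: [-3.108, -0.456, 0.001]
force: [0.4, 0.7, -0.6]
opening: 36.8
```

Run:
```python
from h import *
go(579,-181,120)
s,K2,P2=cam("side");t,K,P=cam("top")
print(proj(K2,P2,state()["position"]))
cv2.imwrite("pics/d6.png",np.hstack([cv2.resize(s[70:170,350:450],None,fx=4,fy=4,interpolation=cv2.INTER_CUBIC),cv2.resize(t[100:200,430:530],None,fx=4,fy=4,interpolation=cv2.INTER_CUBIC)]))
```

```text
t 9.0 pos [ 578.7 -180.2  149.1] yaw 0.2914 q [-0.35  0.51  1.78  0.    0.85  0.93] F [ 0.4  0.7 -0.6] op 36.8
slide [ 0.06  0.85 29.1 ] dr [0. 0. 0.]
[399.00545486 112.24051683]
```

View pics/d6.png

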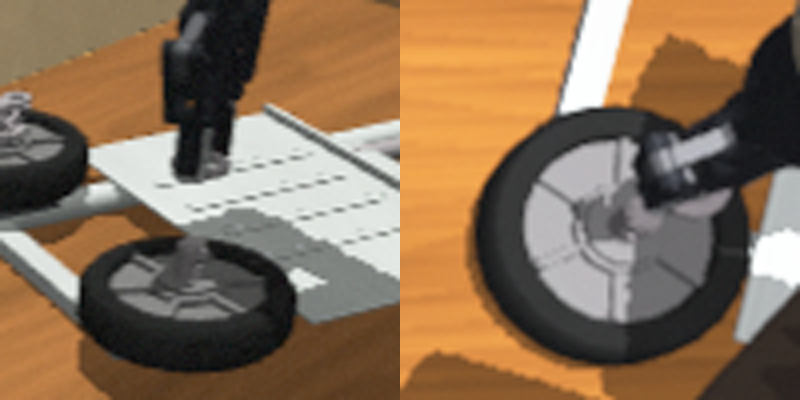

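```bash
cat > w.py <<'E'
from ov import *
def view(fn,zw,n=6,z_t=96.5,ctr=None):
    pos=state()["position"]; 
    c=pos[:2] if ctr is None else ctr
    T=np.mean([cam("top")[0].astype(float) for i in range(n)],0);S=np.mean([cam("side")[0].astype(float) for i in range(n)],0)
    out=[]
    for im,k,p in((T,K,P),(S,K2,P2)):
        u,v=proj(k,p,(c[0],c[1],zw)).astype(int); u0,v0=u-20,v-20
        A=st(im,u0,v0,40,40,10); B=A.copy()
        for z in(zw,zw+6):
            pl(B,k,p,u0,v0,10,circ(c,20,z),(0,255,0)); pl(B,k,p,u0,v0,10,circ(c,11,z),(0,255,255))
        pl(B,k,p,u0,v0,10,circ((579,-181),10,z_t),(0,0,255))
        out.append(np.vstack([A,B])[:,:]) 
    o=np.hstack(out); cv2.imwrite(fn,cv2.resize(o,(600,600),interpolation=cv2.INTER_AREA))
E
python3 - <<'E'
from w import *
view("pics/d7.png",150)
E
```

View pics/d7.png

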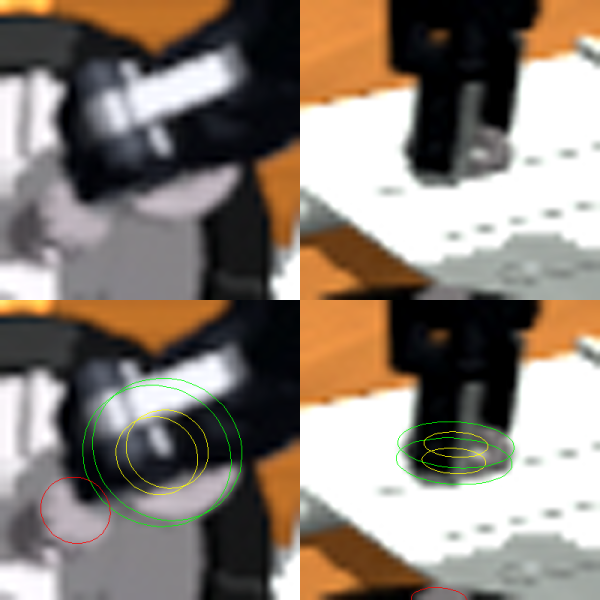

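>>> drive_tool(slide=[[0,0.8,20],[0,0,20],[0,0,5],[0,0,0],[0,0,0]], dr=[[0,0,0],[0,0,0],[0,0,0],[0,0,0],[0,0,0]])

```text
time: 10.2
position: [579.7, -181.8, 104.8]
tcp_rot: [3.108, 0.457, 0.001]
force: [0.1, 0.7, 0.1]
opening: 36.5
```

Run:
```python
from w import *
go(579,-181,95)
view("pics/d8.png",104)
```

```text
t 10.2 pos [ 579.7 -181.8  104.8] yaw 0.2918 q [-0.35  0.57  1.81 -0.    0.76  0.93] F [0.1 0.7 0.1] op 36.5
slide [-0.5  -0.95  9.76] dr [0. 0. 0.]
```

View pics/d8.png

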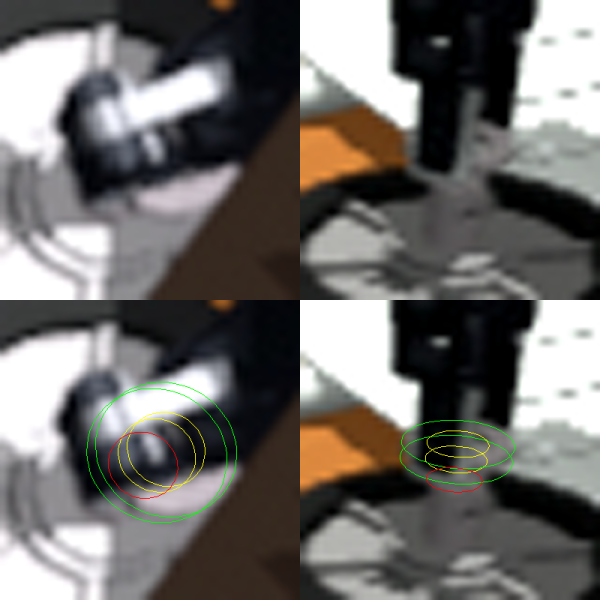

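>>> drive_tool(slide=[[-0.5,-0.9,4],[0,0,0]], dr=[[0,0,0],[0,0,0]])

```text
time: 11.0
position: [578.1, -180.7, 99.5]
tcp_rot: [-3.108, -0.457, 0.001]
force: [-0.9, -0.1, -0.7]
opening: 36.5
```

>>> drive_tool(slide=[[0,0,2],[0,0,0]], dr=[[0,0,0],[0,0,0]])

```text
time: 11.2
position: [578.5, -180.8, 97.8]
tcp_rot: [-3.108, -0.457, 0.001]
force: [0.4, 0.2, -0.4]
opening: 36.8
```

>>> drive_tool(slide=[[0,0,2],[0,0,0]], dr=[[0,0,0],[0,0,0]])

```text
time: 11.4
position: [578.5, -180.8, 95.8]
tcp_rot: [-3.108, -0.457, 0.0]
force: [0.1, 0.1, 1.0]
opening: 36.4
```

>>> drive_tool(slide=[[0,0,1.5],[0,0,0]], dr=[[0,0,0],[0,0,0]])

```text
time: 11.6
position: [578.4, -180.8, 94.4]
tcp_rot: [-3.108, -0.457, 0.001]
force: [-1.1, -0.0, -1.7]
opening: 36.5
```

>>> drive_tool(slide=[[0,0,1],[0,0,0]], dr=[[0,0,0],[0,0,0]])

```text
time: 11.8
position: [578.4, -180.8, 93.5]
tcp_rot: [-3.108, -0.457, 0.001]
force: [-0.8, 0.9, -0.0]
opening: 36.7
```

>>> drive_tool(slide=[[0,0,1],[0,0,0]], dr=[[0,0,0],[0,0,0]])

```text
time: 12.0
position: [578.4, -180.8, 92.5]
tcp_rot: [-3.108, -0.457, 0.001]
force: [-1.7, 1.5, -0.2]
opening: 36.5
```

>>> drive_tool(slide=[[0,0,1],[0,0,0]], dr=[[0,0,0],[0,0,0]])

```text
time: 12.2
position: [578.4, -180.8, 91.5]
tcp_rot: [-3.108, -0.457, 0.001]
force: [-2.9, 0.3, 0.5]
opening: 37.0
```

>>> drive_tool(slide=[[-0.5,0.1,1],[0,0,0]], dr=[[0,0,0],[0,0,0]])

```text
time: 12.4
position: [578.2, -181.1, 90.5]
tcp_rot: [-3.108, -0.457, -0.0]
force: [-1.3, 2.3, -1.1]
opening: 36.4
```

>>> drive_tool(slide=[[0,0,1.5],[0,0,0]], dr=[[0,0,0],[0,0,0]])

```text
time: 12.6
position: [578.1, -181.1, 88.9]
tcp_rot: [-3.108, -0.457, 0.0]
force: [-1.8, 2.4, -0.4]
opening: 36.9
```

>>> drive_tool(slide=[[0,0,1.5],[0,0,0]], dr=[[0,0,0],[0,0,0]])

```text
time: 12.8
position: [578.1, -181.1, 87.4]
tcp_rot: [-3.108, -0.457, 0.0]
force: [-1.9, 1.7, -1.2]
opening: 36.9
```

>>> drive_tool(slide=[[-0.3,-0.5,2],[0,0,2],[0,0,0]], dr=[[0,0,0],[0,0,0],[0,0,0]])

```text
time: 13.1
position: [577.8, -180.8, 83.3]
tcp_rot: [3.108, 0.457, 0.0]
force: [0.1, -0.1, -1.2]
opening: 36.8
```

>>> drive_tool(slide=[[0,0,2],[0,0,1.5],[0,0,0]], dr=[[0,0,0],[0,0,0],[0,0,0]])

```text
time: 13.4
position: [577.6, -180.7, 79.8]
tcp_rot: [-3.108, -0.457, 0.0]
force: [1.4, -0.3, -0.5]
opening: 36.4
```

>>> drive_tool(slide=[[0,0,1.5],[0,0,0]], dr=[[0,0,0],[0,0,0]])

```text
time: 13.6
position: [577.7, -180.7, 78.4]
tcp_rot: [-3.108, -0.457, 0.0]
force: [0.3, 0.8, -0.3]
opening: 37.0
```

>>> drive_tool(slide=[[0,0,1.5],[0,0,0]], dr=[[0,0,0],[0,0,0]])

```text
time: 13.8
position: [577.6, -180.7, 76.9]
tcp_rot: [-3.108, -0.457, 0.0]
force: [-0.1, 0.4, -0.7]
opening: 36.5
```

>>> drive_tool(slide=[[0,0,1.2],[0,0,0]], dr=[[0,0,0],[0,0,0]])

```text
time: 14.0
position: [577.7, -180.7, 75.8]
tcp_rot: [-3.108, -0.457, 0.0]
force: [0.0, -0.6, -0.7]
opening: 36.9
```

>>> drive_tool(slide=[[0,0,1.2],[0,0,0]], dr=[[0,0,0],[0,0,0]])

```text
time: 14.2
position: [577.7, -180.7, 74.5]
tcp_rot: [-3.108, -0.457, 0.0]
force: [0.1, -0.8, -0.5]
opening: 36.6
```

>>> drive_tool(slide=[[0,0,1.2],[0,0,0]], dr=[[0,0,0],[0,0,0]])

```text
time: 14.4
position: [577.7, -180.7, 73.3]
tcp_rot: [-3.108, -0.457, 0.0]
force: [0.6, 0.1, -1.0]
opening: 36.7
```

>>> drive_tool(slide=[[0,0,1.2],[0,0,0]], dr=[[0,0,0],[0,0,0]])

```text
time: 14.6
position: [577.7, -180.7, 72.2]
tcp_rot: [-3.108, -0.457, 0.0]
force: [0.2, -0.5, -0.2]
opening: 36.5
```

>>> drive_tool(slide=[[0,0,1.2],[0,0,0]], dr=[[0,0,0],[0,0,0]])

```text
time: 14.8
position: [577.8, -180.8, 72.0]
tcp_rot: [3.108, 0.457, 0.001]
force: [-4.0, 1.5, 15.1]
opening: 36.9
```

>>> drive_tool(slide=[[0,0,1.2],[0,0,0]], dr=[[0,0,0],[0,0,0]])

```text
time: 15.0
position: [577.9, -180.8, 71.8]
tcp_rot: [3.108, 0.457, 0.001]
force: [-9.6, 3.2, 34.7]
opening: 36.9
```

>>> drive_tool(slide=[[0,0,1.2],[0,0,0]], dr=[[0,0,0],[0,0,0]])

```text
time: 15.2
position: [577.9, -180.8, 71.7]
tcp_rot: [3.108, 0.457, 0.002]
force: [-15.9, 4.4, 54.4]
opening: 36.8
```

>>> drive_tool(slide=[[0,0,-3.4],[0,0,0]], dr=[[0,0,0],[0,0,0]])

```text
time: 15.4
position: [578.1, -180.9, 72.8]
tcp_rot: [3.108, 0.457, 0.002]
force: [0.4, 0.3, 0.3]
opening: 36.6
```

>>> drive_tool(slide=[[0,0,-0.5],[0,0,0],[0,0,0]], dr=[[0,0,0],[0,0,0],[0,0,0]], claw=0.42)

```text
time: 15.7
position: [577.6, -180.7, 72.2]
tcp_rot: [-3.108, -0.457, 0.001]
force: [0.2, 0.3, -0.7]
opening: 49.6
```

>>> drive_tool(slide=[[0,0,-5],[0,0,-25],[0,0,-35],[0,0,-20],[0,0,0]], dr=[[0,0,0],[0,0,0],[0,0,0],[0,0,0],[0,0,0]])

```text
time: 16.2
position: [579.4, -181.3, 160.8]
tcp_rot: [3.106, 0.456, 0.007]
force: [0.5, -0.2, -0.1]
opening: 49.4
```

Run:
```python
from h import *
go(470.5,279,110,0.595)
s,K2,P2=cam("side")
cv2.imwrite("pics/e1.png",cv2.resize(s[110:170,360:440],None,fx=9,fy=9,interpolation=cv2.INTER_CUBIC))
```

```text
t 16.2 pos [ 579.4 -181.3  160.8] yaw 0.2918 q [-0.35  0.5   1.77 -0.    0.87  0.93] F [ 0.5 -0.2 -0.1] op 49.4
slide [  27.92 -472.37   49.56] dr [ 0.0035 -0.0034 -0.3032]
```

View pics/e1.png

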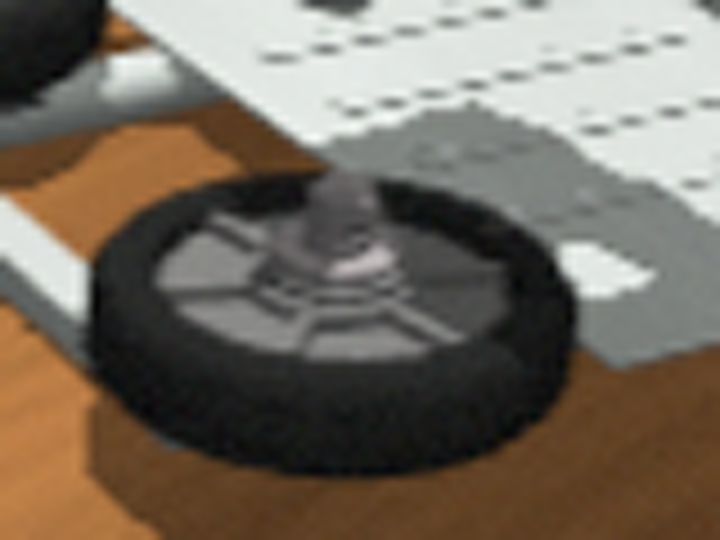

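The washer lies flat on the hub around the axle (crop centre about (345,265)). Now I refine the clip pose with a model overlay.

Run:
```python
from ov import *
e=np.array([470.6,279.0]);yaw=0.595
def L(p):return e+np.array([np.cos(yaw)*p[0]-np.sin(yaw)*p[1],np.sin(yaw)*p[0]+np.cos(yaw)*p[1]])
o=[]
for im,k,p,off in((t,K,P,(.5,-.8)),(s,K2,P2,(-.5,.8))):
    m=proj(k,p,(497,292,3)).astype(int);u0,v0=m-[20,20]
    A=st(im,u0,v0,40,40,10)
    B=A.copy();e0=e.copy();e=e+off
    pl(B,k,p,u0,v0,10,circ(e,12,10),(0,0,255));pl(B,k,p,u0,v0,10,circ(e,12,0),(0,0,255))
    pl(B,k,p,u0,v0,10,[(*L(q),2.5) for q in((0,-12),(62,-12),(62,-7),(0,-7))],(255,0,0))
    e=e0;o.append(np.vstack([A,B]))
cv2.imwrite("pics/e2.png",cv2.resize(np.hstack(o),(600,600),interpolation=cv2.INTER_AREA))
```

```text
(no output)
```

View pics/e2.png

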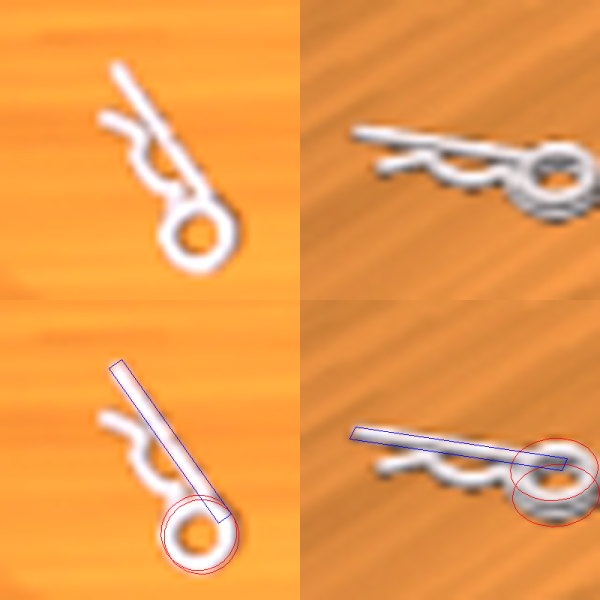

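>>> drive_tool(slide=[[2,-30,0],[3,-45,0],[3,-45,0],[3,-45,0],[3,-45,0]], dr=[[0,0,0],[0,0,0],[0,0,0],[0,0,0],[0,0,0]])

```text
time: 16.75
position: [529.4, 25.9, 156.7]
tcp_rot: [-3.108, -0.456, 0.002]
force: [0.9, 0.5, -0.4]
opening: 49.7
```

>>> drive_tool(slide=[[3,-45,10],[3,-45,10],[3,-45,10],[3,-45,10],[2,-45,10]], dr=[[0,0,0],[0,0,0],[0,0,0],[0,0,0],[0,0,0]])

```text
time: 17.25
position: [478.2, 245.4, 106.4]
tcp_rot: [3.108, 0.457, -0.002]
force: [1.1, 0.1, -0.3]
opening: 49.5
```

>>> drive_tool(slide=[[0,-25,0],[0,0,0],[0,0,0],[0,0,0],[0,0,0]], dr=[[0,0,0],[0,0,-0.1],[0,0,-0.1],[0,0,-0.103],[0,0,0]])

```text
time: 17.75
position: [471.5, 267.7, 106.7]
tcp_rot: [3.002, 0.924, -0.003]
force: [-0.9, 0.5, 0.1]
opening: 49.7
```

Run:
```python
from h import *
go(470.2,279,15,0.595)
```

```text
t 17.75 pos [471.5 267.7 106.7] yaw 0.5971 q [ 0.46  0.5   1.96 -0.    0.69  1.43] F [-0.9  0.5  0.1] op 49.7
slide [  5.41 -10.09  91.7 ] dr [-0.0002  0.0016  0.0021]
```

>>> drive_tool(slide=[[5.4,-10.1,10],[0,0,25],[0,0,25],[0,0,20],[0,0,0]], dr=[[0,0,0],[0,0,0],[0,0,0],[0,0,0],[0,0,0]], claw=0.5)

```text
time: 18.25
position: [469.1, 278.8, 24.6]
tcp_rot: [3.004, 0.917, -0.007]
force: [-0.2, 0.6, 0.6]
opening: 42.8
```

Run:
```python
from h import *
go(470.2,279,5,0.595)
s,K2,P2=cam("side");t,K,P=cam("top")
cv2.imwrite("pics/e3.png",np.hstack([cv2.resize(s[215:285,240:340],None,fx=4,fy=4,interpolation=cv2.INTER_CUBIC),cv2.resize(t[170:240,235:335],None,fx=4,fy=4,interpolation=cv2.INTER_CUBIC)]))
```

```text
t 18.25 pos [469.1 278.8  24.6] yaw 0.5923 q [0.48 0.63 1.99 0.   0.53 1.46] F [-0.2  0.6  0.6] op 42.8
slide [ 1.1   0.43 19.64] dr [-0.0006  0.0046 -0.0027]
```

View pics/e3.png

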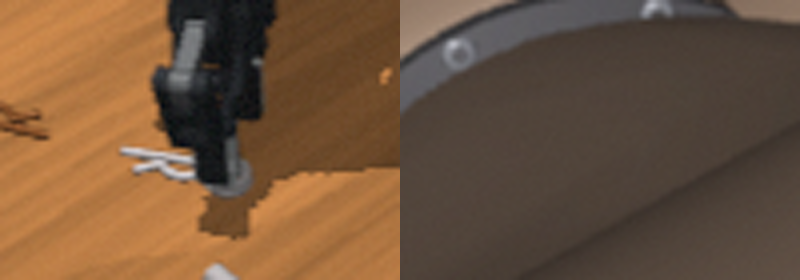

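>>> drive_tool(slide=[[0.6,0.2,15],[0,0,5],[0,0,0],[0,0,0]], dr=[[0,0,0],[0,0,0],[0,0,0],[0,0,0]])

```text
time: 18.75
position: [471.7, 279.4, 7.8]
tcp_rot: [-3.004, -0.92, -0.0]
force: [-0.1, -0.5, 0.6]
opening: 43.0
```

Run:
```python
from h import *
go(470.2,279,1.2,0.595)
```

```text
t 18.75 pos [471.7 279.4   7.8] yaw 0.5945 q [0.48 0.66 1.99 0.   0.49 1.46] F [-0.1 -0.5  0.6] op 43.0
slide [-1.47 -0.47  6.57] dr [-0.     -0.     -0.0005]
```

>>> drive_tool(slide=[[-1.5,-0.4,3.5],[0,0,3],[0,0,0],[0,0,0]], dr=[[0,0,0],[0,0,0],[0,0,0],[0,0,0]])

```text
time: 19.15
position: [470.1, 278.9, 1.1]
tcp_rot: [3.004, 0.921, -0.0]
force: [-0.5, 0.1, 0.7]
opening: 43.2
```

>>> drive_tool(slide=[[0,0,0],[0,0,0],[0,0,0],[0,0,0]], dr=[[0,0,0],[0,0,0],[0,0,0],[0,0,0]], claw=0.85, newtons=40)

```text
time: 19.55
position: [470.3, 279.0, 1.4]
tcp_rot: [-3.004, -0.921, -0.0]
force: [-1.8, 0.1, 5.9]
opening: 22.3
```

Run:
```python
from h import *
go(470.2,279,1.2,0.595)
s,K2,P2=cam("side")
cv2.imwrite("pics/e4.png",np.hstack([cv2.resize(s[220:280,250:330],None,fx=8,fy=8,interpolation=cv2.INTER_CUBIC)]))
```

```text
t 19.55 pos [470.3 279.    1.4] yaw 0.5948 q [0.48 0.67 2.   0.   0.47 1.46] F [-1.8  0.1  5.9] op 22.3
slide [-0.03 -0.07  0.16] dr [ 0.     -0.0003 -0.0002]
```

View pics/e4.png

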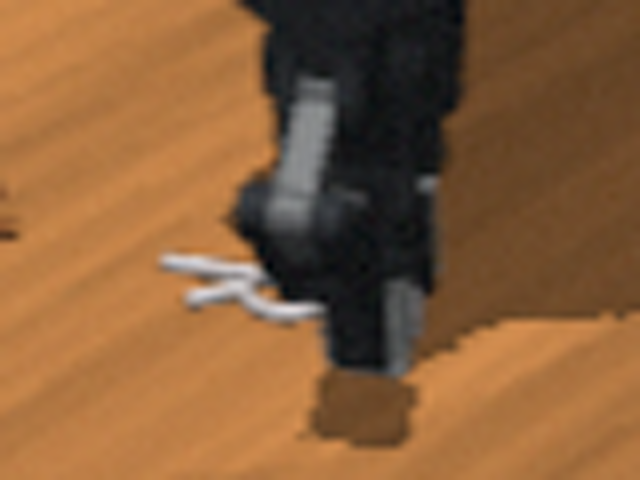

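>>> drive_tool(slide=[[0,0,-5],[0,0,-25],[0,0,-35],[0,0,-35],[0,0,-20]], dr=[[0,0,0],[0,0,0],[0,0,0],[0,0,0],[0,0,0]], newtons=60)

```text
time: 20.1
position: [470.9, 279.3, 123.8]
tcp_rot: [-3.003, -0.921, -0.004]
force: [0.3, 0.6, -1.7]
opening: 21.5
```

Run:
```python
from h import *
go(526,-157,121)
s,K2,P2=cam("side")
cv2.imwrite("pics/e5.png",np.hstack([cv2.resize(s[170:270,230:350],None,fx=6,fy=6,interpolation=cv2.INTER_CUBIC)]))
```

```text
t 20.1 pos [470.9 279.3 123.8] yaw 0.5948 q [0.48 0.47 1.94 0.   0.73 1.46] F [ 0.3  0.6 -1.7] op 21.5
slide [-198.84  392.28    2.44] dr [0. 0. 0.]
```

View pics/e5.png

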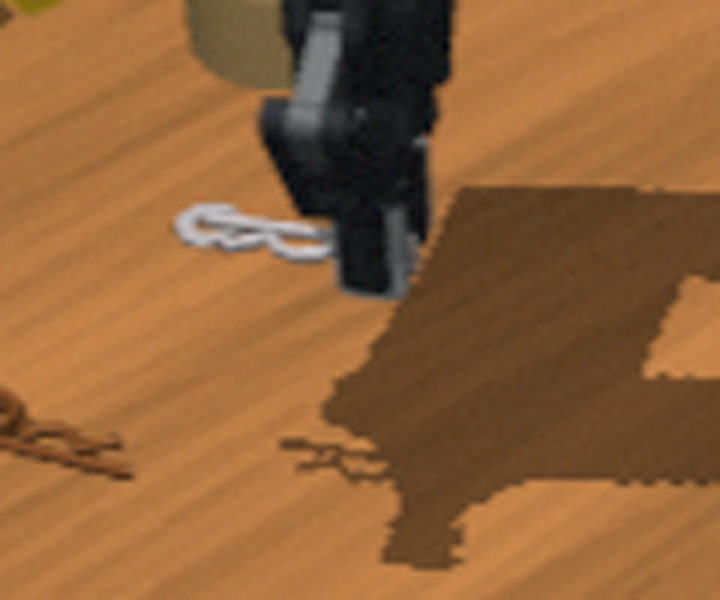

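>>> drive_tool(slide=[[-15,30,0],[-20,40,0],[-20,40,0],[-20,40,0],[-20,40,0]], dr=[[0,0,0],[0,0,0],[0,0,0],[0,0,0],[0,0,0]])

```text
time: 20.65
position: [497.9, 66.7, 121.2]
tcp_rot: [3.003, 0.921, 0.0]
force: [0.7, -0.2, -0.3]
opening: 21.4
```

>>> drive_tool(slide=[[-20,40,0],[-20,40,0],[-20,40,0],[-20,40,0],[-20,30,0]], dr=[[0,0,0],[0,0,0],[0,0,0],[0,0,0],[0,0,0]])

```text
time: 21.15
position: [522.0, -147.6, 121.2]
tcp_rot: [3.003, 0.919, 0.001]
force: [0.9, -0.4, -0.2]
opening: 21.4
```

>>> drive_tool(slide=[[0,0,0],[0,0,0],[0,0,0],[0,0,0],[0,0,0]], dr=[[0,0,0.14],[0,0,0.14],[0,0,0.14],[0,0,0.14],[0,0,0.14]])

```text
time: 21.65
position: [521.4, -145.1, 121.1]
tcp_rot: [-3.137, 0.175, 0.0]
force: [0.2, 0.3, 0.0]
opening: 21.3
```

>>> drive_tool(slide=[[0,0,0],[0,0,0],[0,0,0]], dr=[[0,0,0.14],[0,0,0.015],[0,0,0]])

```text
time: 21.95
position: [521.5, -145.1, 121.1]
tcp_rot: [3.116, -0.402, -0.0]
force: [0.5, -0.2, 0.1]
opening: 21.5
```

Run:
```python
from w import *
go(526,-157,105,-0.26)
T=np.mean([cam("top")[0].astype(float) for i in range(6)],0);S=np.mean([cam("side")[0].astype(float) for i in range(6)],0)
np.savez("avg2.npz",t=T,s=S)
e=state()["position"][:2];yaw=-.26;z=state()["position"][2]+1.3
L=lambda p:e+np.array([np.cos(yaw)*p[0]-np.sin(yaw)*p[1],np.sin(yaw)*p[0]+np.cos(yaw)*p[1]])
o=[]
for im,k,p in((T,K,P),(S,K2,P2)):
    m=proj(k,p,(565,-175,105)).astype(int);u0,v0=m-[30,30]
    A=st(im,u0,v0,60,60,7);B=A.copy()
    pl(B,k,p,u0,v0,7,[(*L(q),z) for q in((0,-12),(62,-12),(62,-7),(0,-7))],(255,0,0))
    pl(B,k,p,u0,v0,7,circ((577.7,-180.7),10,96.5),(0,0,255))
    o.append(np.vstack([A,B]))
cv2.imwrite("pics/e6.png",cv2.resize(np.hstack(o),(600,600),interpolation=cv2.INTER_AREA))
```

```text
t 21.95 pos [ 521.5 -145.1  121.1] yaw -0.2568 q [-0.33  0.47  1.95 -0.    0.72  1.5 ] F [ 0.5 -0.2  0.1] op 21.5
slide [ 7.35 10.41 16.12] dr [0.     0.     0.0032]
```

View pics/e6.png

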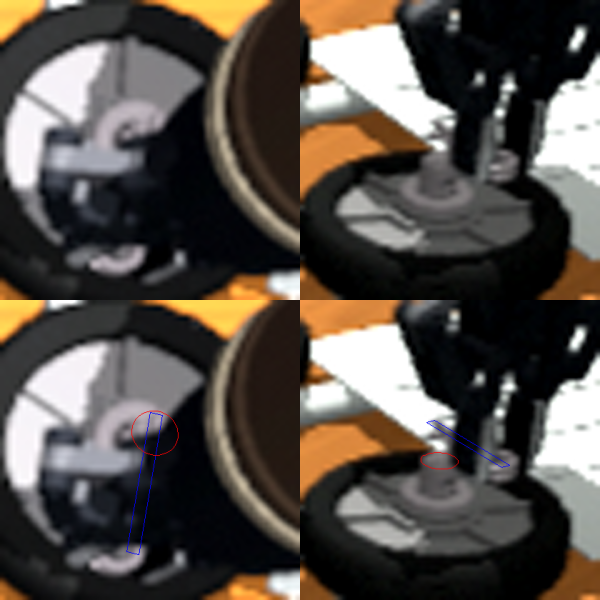

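>>> drive_tool(slide=[[7.3,10.4,0],[0,0,10],[0,0,6],[0,0,0]], dr=[[0,0,0],[0,0,0],[0,0,0],[0,0,0]])

```text
time: 22.95
position: [525.0, -156.8, 103.7]
tcp_rot: [-3.114, 0.408, 0.003]
force: [-0.9, -0.7, -0.4]
opening: 21.8
```

>>> drive_tool(slide=[[0,0,2],[0,0,0]], dr=[[0,0,0],[0,0,0]])

```text
time: 23.15
position: [525.8, -156.9, 102.8]
tcp_rot: [-3.115, 0.407, 0.001]
force: [1.1, -0.9, -0.7]
opening: 21.3
```

>>> drive_tool(slide=[[0,0,1.5],[0,0,0]], dr=[[0,0,0],[0,0,0]])

```text
time: 23.35
position: [526.0, -157.0, 101.6]
tcp_rot: [3.115, -0.407, 0.0]
force: [-0.0, -0.1, -0.1]
opening: 21.1
```

>>> drive_tool(slide=[[0,0,1],[0,0,0]], dr=[[0,0,0],[0,0,0]])

```text
time: 23.55
position: [526.0, -157.0, 100.6]
tcp_rot: [3.115, -0.407, 0.0]
force: [-0.1, -0.6, -0.0]
opening: 21.0
```

>>> drive_tool(slide=[[0,0,1],[0,0,0]], dr=[[0,0,0],[0,0,0]])

```text
time: 23.75
position: [526.0, -157.0, 99.6]
tcp_rot: [3.115, -0.408, 0.0]
force: [-0.2, -0.1, 0.0]
opening: 21.6
```

>>> drive_tool(slide=[[0,0,0.7],[0,0,0]], dr=[[0,0,0],[0,0,0]])

```text
time: 23.95
position: [526.0, -157.0, 98.9]
tcp_rot: [3.115, -0.408, -0.0]
force: [-0.1, 0.2, 1.5]
opening: 21.4
```

>>> drive_tool(slide=[[0,0,0.6],[0,0,0]], dr=[[0,0,0],[0,0,0]])

```text
time: 24.15
position: [526.0, -157.0, 98.3]
tcp_rot: [-3.115, 0.408, 0.0]
force: [-1.2, 0.1, 2.2]
opening: 21.4
```

>>> drive_tool(slide=[[0,0,0.6],[0,0,0]], dr=[[0,0,0],[0,0,0]])

```text
time: 24.35
position: [525.9, -157.0, 97.7]
tcp_rot: [-3.115, 0.408, 0.0]
force: [-0.6, 1.2, 3.0]
opening: 21.2
```

Run:
```python
from station import state
s=state();print(s["force"].round(2),s["wrist_torque"].round(3),s["position"].round(2))
```

```text
[-0.56  1.15  2.97] [ 0.026  0.047 -0.022] [ 525.94 -156.98   97.68]
```

>>> drive_tool(slide=[[0,0,-4],[-10,0,0],[-10,0,0],[0,0,0],[0,0,0]], dr=[[0,0,0],[0,0,0],[0,0,0],[0,0,0],[0,0,0]])

```text
time: 24.85
position: [506.3, -151.8, 101.8]
tcp_rot: [3.115, -0.408, 0.0]
force: [0.8, -0.1, -0.3]
opening: 21.4
```

```bash
cat > cl.py <<'E'
from w import *
def clip(fn,n=6,A=(577.7,-180.7),zt=98.2):
    T=np.mean([cam("top")[0].astype(float) for i in range(n)],0);S=np.mean([cam("side")[0].astype(float) for i in range(n)],0)
    st_=state();e=st_["position"][:2];M=Ro.from_rotvec(st_["tcp_rot"]).as_matrix();yaw=np.arctan2(M[1,0],M[0,0]);z=st_["position"][2]+1.3
    L=lambda p:e+np.array([np.cos(yaw)*p[0]-np.sin(yaw)*p[1],np.sin(yaw)*p[0]+np.cos(yaw)*p[1]])
    o=[]
    for im,k,p in((T,K,P),(S,K2,P2)):
        m=proj(k,p,(A[0]-10,A[1],90)).astype(int);u0,v0=m-[20,20]
        a=st(im,u0,v0,40,40,10);B=a.copy()
        pl(B,k,p,u0,v0,10,[(*L(q),z) for q in((0,-12),(62,-12),(62,-7),(0,-7))],(255,0,0))
        pl(B,k,p,u0,v0,10,circ(A,10,zt),(0,0,255)); pl(B,k,p,u0,v0,10,circ(A,20,79),(0,255,0))
        o.append(np.vstack([a,B]))
    cv2.imwrite(fn,cv2.resize(np.hstack(o),(600,600),interpolation=cv2.INTER_AREA))
    # axle in clip frame
    d=np.array(A)-e; print("axle in clip",(d@[np.cos(yaw),np.sin(yaw)]).round(2),(d@[-np.sin(yaw),np.cos(yaw)]).round(2),"yaw",yaw.round(4))
    print(st_["time"],st_["position"].round(2),st_["force"].round(2))
E
python3 -c "
from cl import *
clip('pics/f1.png')"
```

```text
axle in clip 76.08 -9.59 yaw -0.2602
25.45 [ 506.65 -151.85  101.66] [ 0.13 -0.08 -0.39]
```

View pics/f1.png

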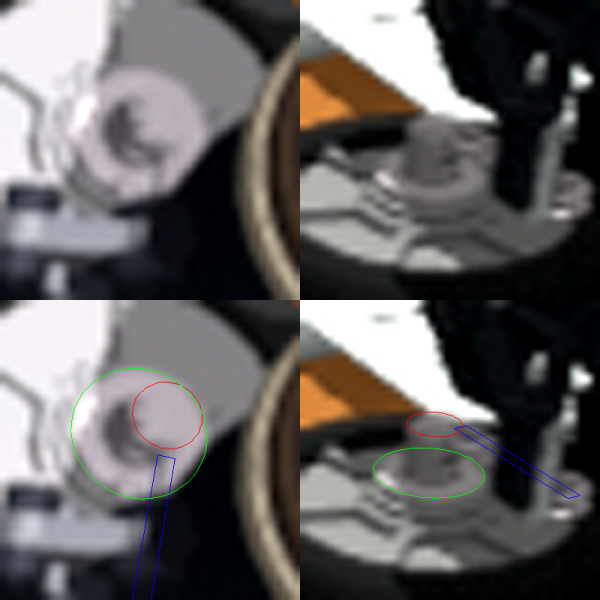

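>>> drive_tool(slide=[[0,0,5],[0,0,4],[0,0,0]], dr=[[0,0,0],[0,0,0],[0,0,0]])

```text
time: 25.75
position: [506.2, -151.7, 91.9]
tcp_rot: [-3.115, 0.408, 0.002]
force: [0.5, 0.7, -0.4]
opening: 21.6
```

>>> drive_tool(slide=[[0,0,3],[0,0,1],[0,0,0]], dr=[[0,0,0],[0,0,0],[0,0,0]])

```text
time: 26.05
position: [506.5, -151.8, 88.5]
tcp_rot: [-3.115, 0.408, 0.0]
force: [0.7, 0.1, -0.2]
opening: 21.4
```

>>> drive_tool(slide=[[0,0,2],[0,0,0]], dr=[[0,0,0],[0,0,0]])

```text
time: 26.25
position: [506.6, -151.8, 86.5]
tcp_rot: [-3.115, 0.407, 0.0]
force: [0.3, -0.6, -1.2]
opening: 21.7
```

>>> drive_tool(slide=[[0,0,1.5],[0,0,0]], dr=[[0,0,0],[0,0,0]])

```text
time: 26.45
position: [506.6, -151.8, 85.1]
tcp_rot: [-3.115, 0.408, 0.0]
force: [0.1, 0.4, -0.1]
opening: 21.6
```

```bash
python3 -c "
from cl import *
clip('pics/f2.png',4)"
```

```text
axle in clip 76.05 -9.59 yaw -0.2602
26.85 [ 506.68 -151.86   85.23] [ 0.09  0.18 -1.31]
```

View pics/f2.png

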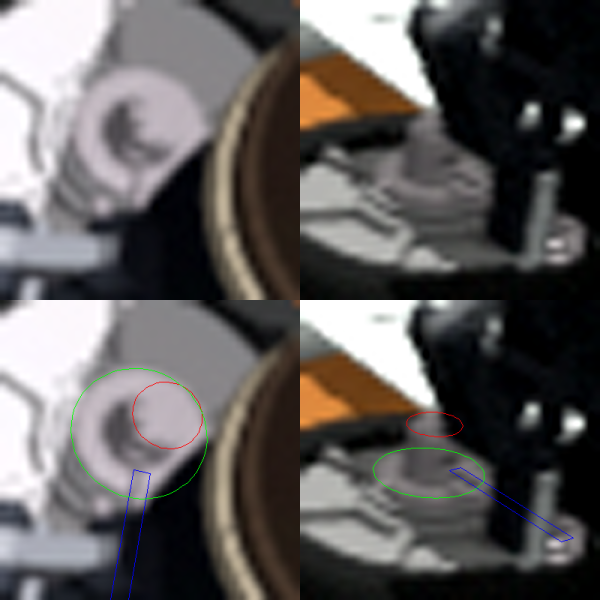

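Run:
```python
from ov import *
S=np.mean([cam("side")[0].astype(float) for i in range(4)],0)
c=np.clip((S[122:147,385:425]-40)*1.6,0,255).astype(np.uint8)
c=cv2.resize(c,None,fx=18,fy=18,interpolation=cv2.INTER_CUBIC)
st_=state();e=st_["position"];yaw=-.26
for z,col in((1.3,(255,0,0)),):
  for X,Y in((62,-9.5),(62,-12),(62,-7)):
    p=proj(K2,P2,(e[0]+np.cos(yaw)*X-np.sin(yaw)*Y,e[1]+np.sin(yaw)*X+np.cos(yaw)*Y,e[2]+z)); print(p)
    cv2.circle(c,tuple(int(v) for v in ((p-[385,122]+.5)*18-.5)),3,col,-1)
for z in (86.2,):
  for az in (155,165,175):
    p=proj(K2,P2,(577.7+10*np.cos(np.deg2rad(az)),-180.7+10*np.sin(np.deg2rad(az)),z)); print(az,p)
    cv2.circle(c,tuple(int(v) for v in ((p-[385,122]+.5)*18-.5)),2,(0,255,255),-1)
cv2.imwrite("pics/f3.png",c)
```

```text
[400.17568783 136.06615421]
[400.9158425  135.85239465]
[399.43424983 136.28028439]
155 [398.69643072 135.68782426]
165 [399.24587532 135.56242498]
175 [399.72494194 135.39307299]
```

View pics/f3.png

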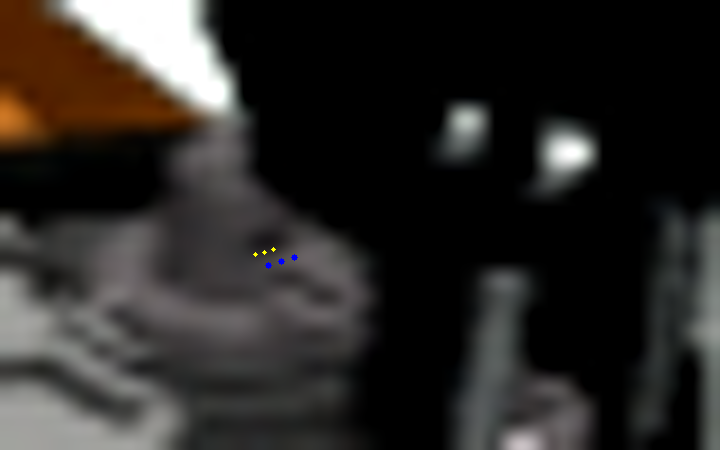

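>>> drive_tool(slide=[[3,0,0],[0,0,0]], dr=[[0,0,0],[0,0,0]])

```text
time: 27.25
position: [510.1, -152.8, 85.3]
tcp_rot: [3.115, -0.408, 0.001]
force: [0.0, 0.2, -1.2]
opening: 21.4
```

>>> drive_tool(slide=[[1,0,0],[0,0,0]], dr=[[0,0,0],[0,0,0]])

```text
time: 27.45
position: [510.7, -152.9, 85.2]
tcp_rot: [3.115, -0.407, 0.0]
force: [-0.6, 0.9, -0.4]
opening: 21.6
```

>>> drive_tool(slide=[[0.8,0,0],[0,0,0]], dr=[[0,0,0],[0,0,0]])

```text
time: 27.65
position: [511.2, -153.0, 85.1]
tcp_rot: [-3.115, 0.408, 0.001]
force: [-0.4, 0.1, -0.9]
opening: 21.1
```

>>> drive_tool(slide=[[0.6,0,0],[0,0,0]], dr=[[0,0,0],[0,0,0]])

```text
time: 27.85
position: [511.8, -153.2, 85.1]
tcp_rot: [-3.115, 0.407, 0.0]
force: [0.4, 2.1, -0.3]
opening: 21.4
```

>>> drive_tool(slide=[[0.7,0,0],[0,0,0]], dr=[[0,0,0],[0,0,0]])

```text
time: 28.05
position: [512.4, -153.3, 85.2]
tcp_rot: [-3.115, 0.407, 0.001]
force: [-1.1, 2.8, 0.4]
opening: 21.5
```

>>> drive_tool(slide=[[0.7,0,0],[0,0,0]], dr=[[0,0,0],[0,0,0]])

```text
time: 28.25
position: [513.4, -153.6, 85.2]
tcp_rot: [-3.115, 0.407, -0.0]
force: [-0.2, 4.2, -0.3]
opening: 21.5
```

>>> drive_tool(slide=[[0,-0.6,0],[0,0,0]], dr=[[0,0,0],[0,0,0]])

```text
time: 28.45
position: [513.7, -153.1, 85.3]
tcp_rot: [3.115, -0.407, 0.001]
force: [0.1, 1.7, -0.7]
opening: 21.8
```

>>> drive_tool(slide=[[0.7,0,0],[0,0,0]], dr=[[0,0,0],[0,0,0]])

```text
time: 28.65
position: [514.2, -153.3, 85.2]
tcp_rot: [3.115, -0.408, 0.0]
force: [0.8, 2.5, -0.5]
opening: 21.5
```

>>> drive_tool(slide=[[0.8,-0.4,0],[0,0,0]], dr=[[0,0,0],[0,0,0]])

```text
time: 28.85
position: [515.1, -153.1, 85.2]
tcp_rot: [3.115, -0.408, 0.0]
force: [0.4, 2.6, 0.1]
opening: 21.7
```

>>> drive_tool(slide=[[1,0,0],[0,0,0]], dr=[[0,0,0],[0,0,0]])

```text
time: 29.05
position: [516.1, -153.4, 85.2]
tcp_rot: [3.115, -0.408, 0.0]
force: [-1.0, 1.0, -1.0]
opening: 21.3
```

>>> drive_tool(slide=[[1,0,0],[0,0,0]], dr=[[0,0,0],[0,0,0]])

```text
time: 29.25
position: [517.1, -153.6, 85.2]
tcp_rot: [3.115, -0.408, 0.0]
force: [-0.3, 1.8, 0.2]
opening: 21.1
```

```bash
python3 -c "
from cl import *
clip('pics/f4.png',3)"
```

```text
axle in clip 65.67 -10.56 yaw -0.2602
29.55 [ 516.96 -153.6    85.24] [1.07 0.44 0.09]
```

View pics/f4.png

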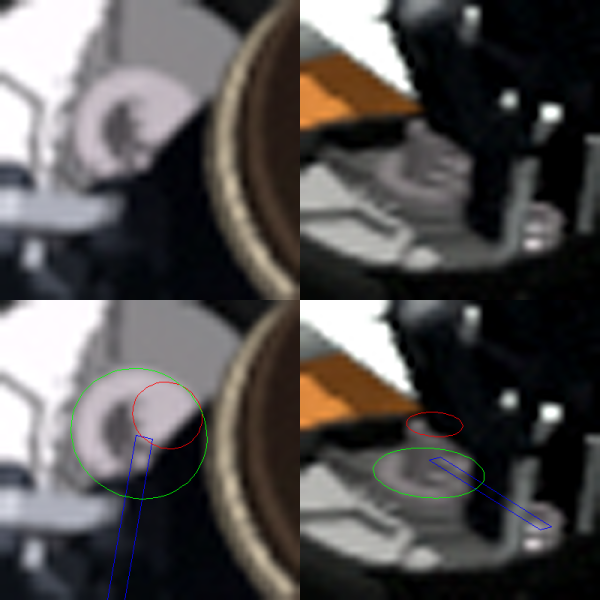

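>>> drive_tool(slide=[[1.5,0,0],[0,0,0]], dr=[[0,0,0],[0,0,0]])

```text
time: 29.75
position: [518.5, -154.0, 85.2]
tcp_rot: [-3.115, 0.408, -0.0]
force: [0.3, 0.9, 0.3]
opening: 21.5
```

>>> drive_tool(slide=[[1.5,0,0],[0,0,0]], dr=[[0,0,0],[0,0,0]])

```text
time: 29.95
position: [520.0, -154.4, 85.2]
tcp_rot: [3.115, -0.408, 0.0]
force: [-0.3, 1.1, 0.3]
opening: 21.7
```

>>> drive_tool(slide=[[1.5,0,0],[0,0,0]], dr=[[0,0,0],[0,0,0]])

```text
time: 30.15
position: [521.4, -154.8, 85.2]
tcp_rot: [3.115, -0.408, 0.0]
force: [0.5, 1.4, -0.1]
opening: 21.5
```

>>> drive_tool(slide=[[1,0,0],[0,0,0]], dr=[[0,0,0],[0,0,0]])

```text
time: 30.35
position: [522.3, -155.0, 85.2]
tcp_rot: [-3.115, 0.408, -0.0]
force: [0.4, 1.3, -0.7]
opening: 21.5
```

>>> drive_tool(slide=[[1,0,0],[0,0,0]], dr=[[0,0,0],[0,0,0]])

```text
time: 30.55
position: [523.2, -155.2, 85.2]
tcp_rot: [-3.115, 0.408, -0.0]
force: [-0.2, 1.1, 0.0]
opening: 21.7
```

>>> drive_tool(slide=[[1,0,0],[0,0,0]], dr=[[0,0,0],[0,0,0]])

```text
time: 30.75
position: [524.2, -155.5, 85.2]
tcp_rot: [3.115, -0.408, 0.0]
force: [-0.4, 1.0, -0.2]
opening: 21.1
```

>>> drive_tool(slide=[[1.2,0,0],[0,0,0]], dr=[[0,0,0],[0,0,0]])

```text
time: 30.95
position: [525.4, -155.8, 85.2]
tcp_rot: [3.115, -0.408, 0.0]
force: [0.2, 1.0, -0.6]
opening: 21.6
```

>>> drive_tool(slide=[[1,0,0],[0,0,0]], dr=[[0,0,0],[0,0,0]])

```text
time: 31.15
position: [526.2, -156.0, 85.1]
tcp_rot: [-3.115, 0.408, 0.0]
force: [0.1, 0.9, 0.3]
opening: 21.1
```

>>> drive_tool(slide=[[0.8,0,0],[0,0,0]], dr=[[0,0,0],[0,0,0]])

```text
time: 31.35
position: [526.9, -156.2, 85.1]
tcp_rot: [-3.115, 0.408, 0.0]
force: [-2.7, 1.8, -0.1]
opening: 21.2
```

```bash
python3 -c "
from cl import *
clip('pics/f5.png',3)"
```

```text
axle in clip 55.36 -10.59 yaw -0.2603
31.65 [ 526.93 -156.22   85.19] [-2.03  2.04  0.81]
```

View pics/f5.png

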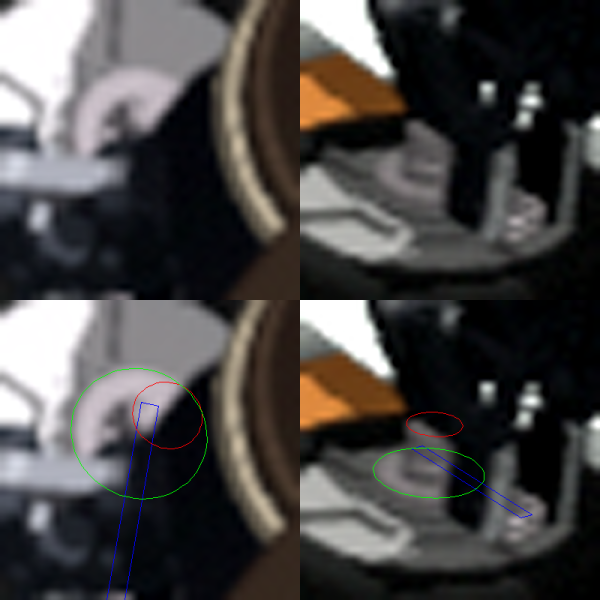

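>>> drive_tool(slide=[[0.6,0,0],[0,0,0]], dr=[[0,0,0],[0,0,0]])

```text
time: 31.85
position: [527.5, -156.4, 85.2]
tcp_rot: [-3.115, 0.408, 0.0]
force: [-2.7, 1.9, -0.8]
opening: 21.7
```

>>> drive_tool(slide=[[0.5,0,0],[0,0,0]], dr=[[0,0,0],[0,0,0]])

```text
time: 32.05
position: [527.8, -156.5, 85.1]
tcp_rot: [-3.115, 0.408, 0.001]
force: [-4.4, 2.0, 0.1]
opening: 21.7
```

>>> drive_tool(slide=[[0.6,0,0],[0,0,0]], dr=[[0,0,0],[0,0,0]])

```text
time: 32.25
position: [528.3, -156.5, 85.1]
tcp_rot: [-3.115, 0.408, 0.001]
force: [-6.0, 2.9, -0.1]
opening: 21.5
```

>>> drive_tool(slide=[[0.6,0,0],[0,0,0]], dr=[[0,0,0],[0,0,0]])

```text
time: 32.45
position: [528.7, -156.6, 85.0]
tcp_rot: [-3.115, 0.408, 0.002]
force: [-5.6, 1.3, -0.0]
opening: 21.5
```

>>> drive_tool(slide=[[0.8,0,0],[0,0,0]], dr=[[0,0,0],[0,0,0]])

```text
time: 32.65
position: [529.4, -156.8, 85.0]
tcp_rot: [-3.115, 0.408, 0.002]
force: [-5.6, 1.9, 0.7]
opening: 21.6
```

>>> drive_tool(slide=[[0.8,0,0],[0,0,0]], dr=[[0,0,0],[0,0,0]])

```text
time: 32.85
position: [530.0, -157.0, 85.0]
tcp_rot: [-3.115, 0.408, 0.002]
force: [-6.9, 2.5, -0.2]
opening: 21.4
```

>>> drive_tool(slide=[[0.8,0,0],[0,0,0]], dr=[[0,0,0],[0,0,0]])

```text
time: 33.05
position: [530.9, -157.2, 85.0]
tcp_rot: [-3.115, 0.408, 0.002]
force: [-5.6, 1.8, -0.9]
opening: 21.2
```

>>> drive_tool(slide=[[0.8,0,0],[0,0,0]], dr=[[0,0,0],[0,0,0]])

```text
time: 33.25
position: [531.6, -157.4, 85.0]
tcp_rot: [-3.115, 0.408, 0.002]
force: [-6.5, 2.5, 0.4]
opening: 21.4
```

>>> drive_tool(slide=[[1,0,0],[0,0,0]], dr=[[0,0,0],[0,0,0]])

```text
time: 33.45
position: [532.5, -157.7, 84.9]
tcp_rot: [-3.115, 0.408, 0.003]
force: [-7.4, 1.8, 0.9]
opening: 21.1
```

>>> drive_tool(slide=[[1,0,0],[0,0,0]], dr=[[0,0,0],[0,0,0]])

```text
time: 33.65
position: [533.3, -157.9, 84.9]
tcp_rot: [-3.115, 0.408, 0.003]
force: [-7.2, 2.9, 0.8]
opening: 21.6
```

>>> drive_tool(slide=[[1,0,0],[0,0,0]], dr=[[0,0,0],[0,0,0]])

```text
time: 33.85
position: [534.1, -158.0, 84.9]
tcp_rot: [-3.115, 0.408, 0.004]
force: [-8.8, 2.5, 0.5]
opening: 21.4
```

```bash
python3 -c "
from cl import *
clip('pics/f6.png',3)"
```

```text
axle in clip 47.96 -10.65 yaw -0.2602
34.15 [ 534.1  -158.07   84.88] [-8.05  2.64  0.38]
```

View pics/f6.png

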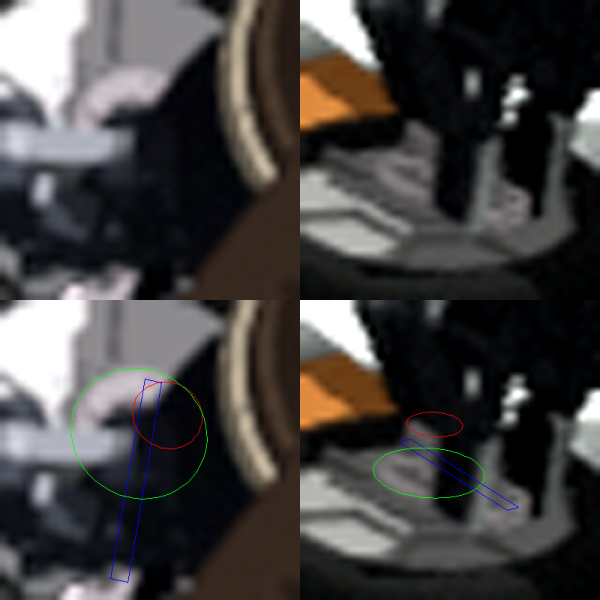

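>>> drive_tool(slide=[[1,0,0],[0,0,0]], dr=[[0,0,0],[0,0,0]])

```text
time: 34.35
position: [534.8, -158.2, 84.8]
tcp_rot: [-3.114, 0.408, 0.004]
force: [-8.5, 3.1, 1.0]
opening: 21.5
```

>>> drive_tool(slide=[[1,0,0],[0,0,0]], dr=[[0,0,0],[0,0,0]])

```text
time: 34.55
position: [535.6, -158.4, 84.7]
tcp_rot: [-3.114, 0.408, 0.005]
force: [-9.9, 3.5, 0.8]
opening: 21.3
```

>>> drive_tool(slide=[[1,0,0],[0,0,0]], dr=[[0,0,0],[0,0,0]])

```text
time: 34.75
position: [536.2, -158.6, 84.7]
tcp_rot: [-3.114, 0.408, 0.006]
force: [-11.3, 4.3, 0.8]
opening: 21.5
```

>>> drive_tool(slide=[[1,0,0],[0,0,0]], dr=[[0,0,0],[0,0,0]])

```text
time: 34.95
position: [538.0, -159.1, 84.8]
tcp_rot: [-3.115, 0.408, 0.003]
force: [-4.5, 2.6, -0.3]
opening: 21.7
```

>>> drive_tool(slide=[[1,0,0],[0,0,0]], dr=[[0,0,0],[0,0,0]])

```text
time: 35.15
position: [539.9, -159.7, 85.1]
tcp_rot: [-3.115, 0.408, 0.001]
force: [-3.8, 1.8, -0.2]
opening: 21.4
```

>>> drive_tool(slide=[[1,0,0],[0,0,0]], dr=[[0,0,0],[0,0,0]])

```text
time: 35.35
position: [540.9, -159.9, 85.1]
tcp_rot: [-3.115, 0.408, 0.0]
force: [-3.7, 1.7, 0.5]
opening: 21.4
```

>>> drive_tool(slide=[[1,0,0],[0,0,0]], dr=[[0,0,0],[0,0,0]])

```text
time: 35.55
position: [542.5, -160.4, 85.3]
tcp_rot: [3.115, -0.407, 0.002]
force: [-1.2, 0.6, -0.8]
opening: 21.6
```

>>> drive_tool(slide=[[1.2,0,0],[0,0,0]], dr=[[0,0,0],[0,0,0]])

```text
time: 35.75
position: [543.7, -160.7, 85.3]
tcp_rot: [3.115, -0.408, 0.001]
force: [-1.2, 1.6, -1.2]
opening: 21.5
```

>>> drive_tool(slide=[[1.2,0,0],[0,0,0]], dr=[[0,0,0],[0,0,0]])

```text
time: 35.95
position: [544.7, -161.0, 85.3]
tcp_rot: [3.115, -0.408, 0.001]
force: [-0.1, 1.2, -0.3]
opening: 21.7
```

>>> drive_tool(slide=[[1.2,0,0],[0,0,0]], dr=[[0,0,0],[0,0,0]])

```text
time: 36.15
position: [545.7, -161.3, 85.2]
tcp_rot: [3.115, -0.408, 0.0]
force: [0.0, 0.5, 0.5]
opening: 21.4
```

```bash
python3 -c "
from cl import *
clip('pics/f7.png',3)"
```

```text
axle in clip 35.97 -10.57 yaw -0.2602
36.45 [ 545.66 -161.23   85.26] [-0.15  0.69 -0.95]
```

View pics/f7.png

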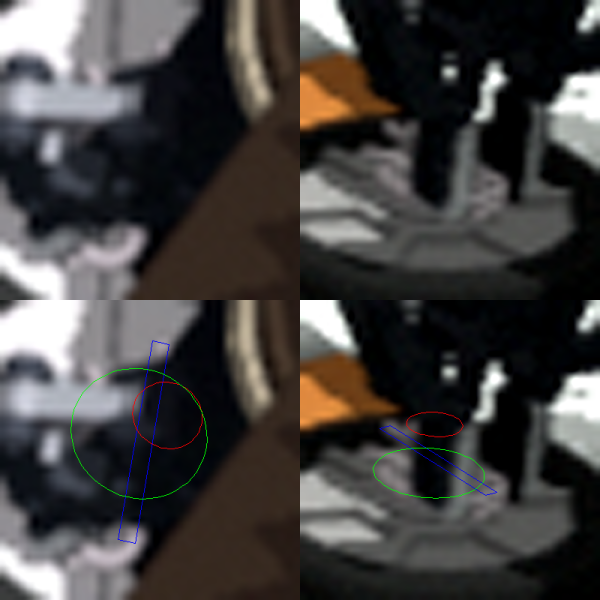

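>>> drive_tool(slide=[[1.2,0,0],[0,0,0]], dr=[[0,0,0],[0,0,0]])

```text
time: 36.65
position: [546.6, -161.5, 85.1]
tcp_rot: [-3.115, 0.408, 0.0]
force: [-1.7, 1.6, -0.2]
opening: 21.5
```

>>> drive_tool(slide=[[1.2,0,0],[0,0,0]], dr=[[0,0,0],[0,0,0]])

```text
time: 36.85
position: [548.0, -161.9, 85.2]
tcp_rot: [3.115, -0.408, 0.001]
force: [-0.7, 1.0, 0.1]
opening: 21.6
```

>>> drive_tool(slide=[[1.2,0,0],[0,0,0]], dr=[[0,0,0],[0,0,0]])

```text
time: 37.05
position: [549.2, -162.2, 85.3]
tcp_rot: [3.115, -0.408, 0.001]
force: [0.4, 1.0, -0.7]
opening: 21.2
```

X≈32.4, 5 mm remain.

>>> drive_tool(slide=[[1,0,0],[0,0,0]], dr=[[0,0,0],[0,0,0]])

```text
time: 37.25
position: [550.1, -162.4, 85.2]
tcp_rot: [3.115, -0.408, 0.0]
force: [-0.1, 0.1, -0.4]
opening: 21.3
```

>>> drive_tool(slide=[[1,0,0],[0,0,0]], dr=[[0,0,0],[0,0,0]])

```text
time: 37.45
position: [551.1, -162.7, 85.2]
tcp_rot: [3.115, -0.408, 0.0]
force: [-1.0, -1.0, -0.2]
opening: 21.5
```

>>> drive_tool(slide=[[1,0,0],[0,0,0]], dr=[[0,0,0],[0,0,0]])

```text
time: 37.65
position: [552.1, -163.0, 85.3]
tcp_rot: [3.115, -0.408, 0.001]
force: [-0.3, -0.2, -0.6]
opening: 21.6
```

>>> drive_tool(slide=[[1,0,0],[0,0,0]], dr=[[0,0,0],[0,0,0]])

```text
time: 37.85
position: [553.0, -163.2, 85.2]
tcp_rot: [3.115, -0.408, 0.0]
force: [-0.8, -0.9, -0.6]
opening: 21.6
```

>>> drive_tool(slide=[[1,0,0],[0,0,0]], dr=[[0,0,0],[0,0,0]])

```text
time: 38.05
position: [553.7, -163.4, 85.2]
tcp_rot: [-3.115, 0.408, 0.0]
force: [-1.5, 0.1, 0.0]
opening: 21.3
```

```bash
python3 -c "
from cl import *
clip('pics/f8.png',4)"
```

```text
axle in clip 27.63 -10.59 yaw -0.2603
38.45 [ 553.73 -163.36   85.18] [-2.68 -0.74  0.7 ]
```

View pics/f8.png

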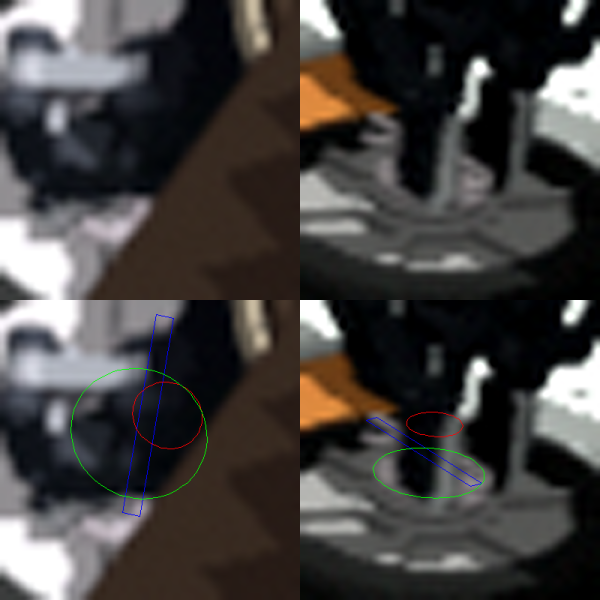

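>>> drive_tool(slide=[[0,0,0],[0,0,0],[0,0,0]], dr=[[0,0,0],[0,0,0],[0,0,0]], claw=0.55)

```text
time: 38.75
position: [554.0, -163.4, 85.3]
tcp_rot: [3.115, -0.408, 0.001]
force: [0.4, 0.4, 0.0]
opening: 38.4
```

>>> drive_tool(slide=[[0,0,-3],[0,0,-5],[0,0,-10],[0,0,0]], dr=[[0,0,0],[0,0,0],[0,0,0],[0,0,0]])

```text
time: 39.15
position: [554.7, -163.7, 104.8]
tcp_rot: [3.115, -0.407, 0.003]
force: [0.4, 0.3, 0.0]
opening: 38.5
```

>>> drive_tool(slide=[[0,0,-30],[0,0,-40],[-40,-20,-20],[-40,-40,0],[-20,-40,0]], dr=[[0,0,0],[0,0,0],[0,0,0],[0,0,0],[0,0,0]])

```text
time: 39.65
position: [484.0, -46.0, 194.0]
tcp_rot: [3.115, -0.411, 0.001]
force: [0.2, 0.4, -0.7]
opening: 38.3
```

>>> drive_tool(slide=[[0,-45,0],[0,-45,0],[0,-45,0],[0,-45,0],[0,0,0]], dr=[[0,0,0],[0,0,0],[0,0,0],[0,0,0],[0,0,0]])

```text
time: 40.15
position: [533.8, 131.8, 193.6]
tcp_rot: [-3.114, 0.402, -0.003]
force: [0.0, 0.7, 0.6]
opening: 38.5
```

Run:
```python
from ov import *
print(state()["time"],state()["position"].round(1))
T=np.mean([cam("top")[0].astype(float) for i in range(6)],0);S=np.mean([cam("side")[0].astype(float) for i in range(6)],0)
np.savez("fin.npz",t=T,s=S)
o=[]
for im,k,p in((T,K,P),(S,K2,P2)):
    m=proj(k,p,(570,-178,85)).astype(int);u0,v0=m-[25,25]
    a=st(im,u0,v0,50,50,8);o.append(a)
cv2.imwrite("pics/g1.png",np.hstack(o));cv2.imwrite("pics/g2.png",T.astype(np.uint8))
```

```text
40.15 [533.8 131.8 193.6]
```

View pics/g1.png

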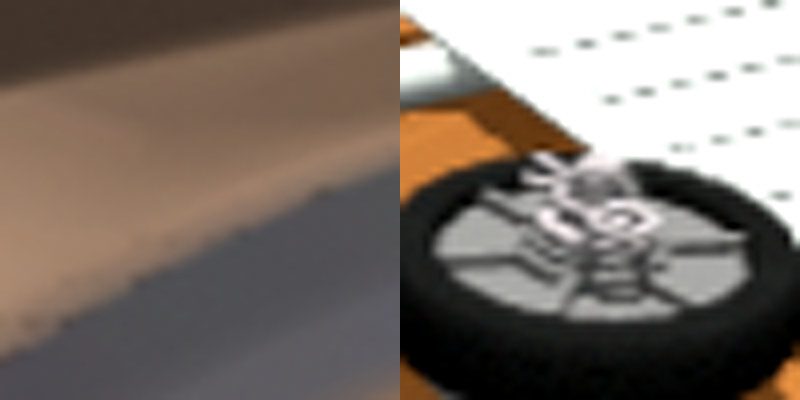

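View pics/g2.png

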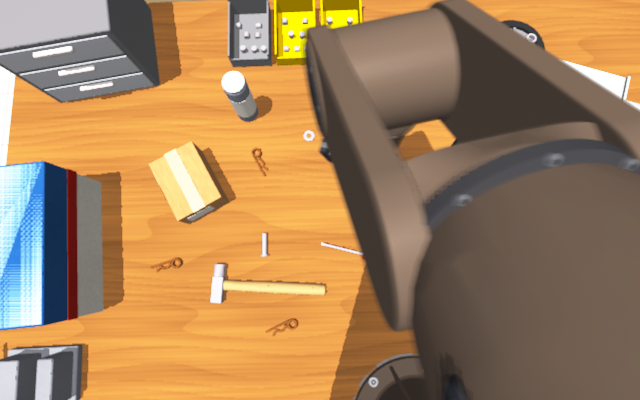

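>>> drive_tool(slide=[[-25,-40,-10],[-25,-40,-10],[-25,-40,-10],[-25,-40,-10],[-20,-40,0]], dr=[[0,0,0],[0,0,0],[0,0,0],[0,0,0],[0,0,0]])

```text
time: 41.25
position: [467.5, 353.4, 234.7]
tcp_rot: [-3.114, 0.407, -0.002]
force: [1.2, 0.4, 0.2]
opening: 38.4
```

>>> drive_tool(slide=[[-20,-35,0],[-20,-35,0],[-20,-20,0],[0,0,0]], dr=[[0,0,0],[0,0,0],[0,0,0],[0,0,0]])

```text
time: 41.65
position: [431.4, 456.6, 232.9]
tcp_rot: [-3.115, 0.403, 0.001]
force: [0.3, -0.1, -0.7]
opening: 38.4
```

Run:
```python
from ov import *
print(state()["time"],state()["position"].round(1))
T=np.mean([cam("top")[0].astype(float) for i in range(6)],0);S=np.mean([cam("side")[0].astype(float) for i in range(6)],0)
np.savez("fin.npz",t=T,s=S)
A=(577.7,-180.7);yaw=-.26
xd=np.array([np.cos(yaw),np.sin(yaw)]);yd=np.array([-xd[1],xd[0]])
e=np.array(A)-27*xd+9.5*yd
o=[]
for im,k,p in((T,K,P),(S,K2,P2)):
    m=proj(k,p,(570,-178,85)).astype(int);u0,v0=m-[20,20]
    a=st(im,u0,v0,40,40,10);b=a.copy()
    pl(b,k,p,u0,v0,10,circ(A,10,98.2),(0,0,255));pl(b,k,p,u0,v0,10,circ(A,20,79),(0,255,0))
    pl(b,k,p,u0,v0,10,circ(e,12,93.7),(255,0,0))
    pl(b,k,p,u0,v0,10,[(*(e+q[0]*xd+q[1]*yd),86.2) for q in((0,-12),(62,-12),(62,-7),(0,-7))],(255,0,0))
    o.append(np.vstack([a,b]))
cv2.imwrite("pics/g3.png",cv2.resize(np.hstack(o),(600,600),interpolation=cv2.INTER_AREA))
```

```text
41.65 [431.4 456.6 232.9]
```

View pics/g3.png

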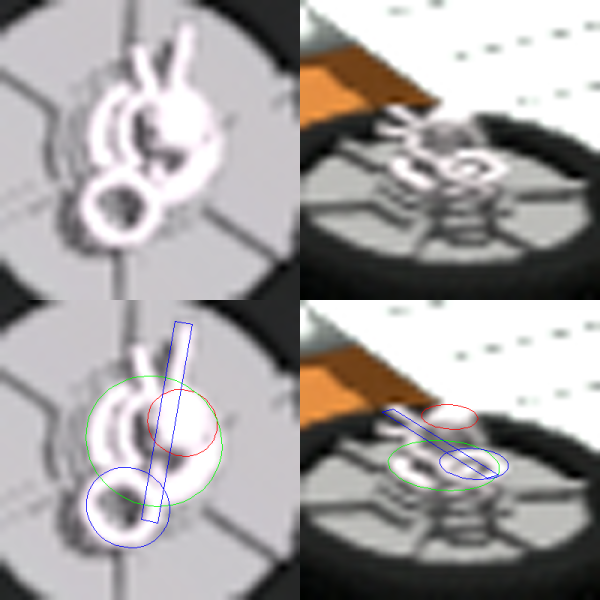

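The last crops show the straight leg through the axle, with its tip out past the far side near top-crop (185,30). The bent leg lies round the axle, the eye at (122,207) fits the home model, and the washer is flat on the hub.

Run:
```python
from station import ticket,state
print(state()["time"],state()["qvel"].round(3)); print(ticket.close_job())
```

```text
42.25 [ 0.003  0.001 -0.001  0.001 -0.001 -0.001]
the job is handed in; nothing more can be done
None
```

I put the large washer over the near wheel's axle and laid it flat on the hub, then pushed the silver R-clip through the cross-hole from the robot-side mouth until it snapped home. I let go, backed the arm well clear, and handed the job in at about 42 s.

**Last checks:**
- **Pictures:** both cameras matched a model of the clip at home and the washer flat on the hub to about 1–2 mm. The hand-in reported no verdict.
- **Clip position:** from the arm's readings, the axle line was about 27.6 mm ahead of the eye and 1.1 mm off the leg sideways when I let go.
- **Push on the clip:** the highest reading was about 12 N, before the bent leg went over. It fell to about zero, then rose to 2.7 N as the clip seated.
- **Other things on the bench:** the later top picture showed no sign that any had moved, but I did not measure them. The tape and most of the screwdriver were hidden in it.

**What disagreed or went wrong:**
- **Washer placing:** I stepped down too far and pressed the washer on the hub with about 54 N before backing off. The wrist force stayed below its limit, and I took this as finger and washer contact, not the gripper's body.
- **Gripper opening:** it read about 3 mm less than the true widths of the washer and eye throughout.
- **Axle top height:** touching it with the clip put it about 1.5 mm higher than the cameras did. I used the touch, and the leg entered the hole at that height.

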